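# Close a vented cabinet's casement down to the first hole of its peg stay

## Task

The glazed casement in the end of the vented cabinet stands too far open, with the pin in the slot of its stay. Take the stay by its knob, lift it off the pin, draw the casement in and drop the first hole, the round one nearest the casement, over the pin, so that the stay lies level, fully down on the pin's shoulder; then let go. The pin can sit anywhere along its short track, so feel for the hole with the bar resting lightly on the pin instead of forcing it down, and leave the things standing around undisturbed.

Things in the scene. Friction and masses are not known exactly. Their poses are not given: they have to be found in the camera images.
- cabinet: Vented bench cabinet, fixed: dark steel box with a white roof, 320 mm (its x) by 400 mm (its y) by 212 mm high; origin at the centre of its underside, z up. The casement is in its +y end. An aluminium duct collar 112 mm across stands 55 mm high on the roof at (50, -125) mm.
- track (a point): Middle of the pin's track on the roof, at (10, 170) mm in the cabinet's frame and 222 mm above the bench, the height of the pin's shoulder. The upright steel pin is clamped somewhere up to 11 mm from here along the cabinet's y, either way: not measured, to be felt. It is 9 mm in diameter, rises 11 mm above a shoulder 18 mm across on which the stay rests, and has a 1 mm chamfer.
- casement (a joint): Angle of the casement, rad: 0 shut, growing as it swings out (clockwise seen from above), at most 1.35. Hinge axis upright at (140, 206) mm in the cabinet's frame; shut, it extends 285 mm from there along the cabinet's -x. The hinge is stiff (0.18 N m) and holds it where it is left. With the pin at mid track it stands at about 0.22 rad on the first hole, 0.50 on the second.
- stay (a joint): Tilt of the stay about its pivot on the casement, rad: 0 when level (seated on the pin's shoulder), positive as the knob end is lifted, at most 0.9; tilted 0.1 it clears the pin at the slot, 0.17 at the first hole. It falls by its weight when let go, and also swings freely sideways about the pivot.
- pivot (a point): Pivot of the stay on the casement's top rail, at the bar's mid thickness: 150 mm from the hinge axis along the casement, 224 mm above the bench. Its x axis runs along the bar to the knob.
- knob (a point): Centre of the steel knob at the free end of the stay, the part to grasp: an upright cylinder 18 mm in diameter and 28 mm high (this point half-way up, 24 mm above the bar's top face, 250 mm above the bench when seated) on a 10 mm long neck 13 mm in diameter; 200 mm from the pivot along the bar. Its x axis runs along the bar away from the pivot, its z axis is up when the stay is level.
- hole1 (a point): Centre of the stay's first hole, at the bar's underside, to be dropped over the pin. The stay is a steel bar 26 mm wide, 4 mm thick, about 0.16 kg. From the pivot along it: first hole 70 mm, second hole 108 mm (both round, 11 mm), slot 128 to 168 mm (14 mm wide), knob 200 mm. By the lever, a push on the knob bears 2.9 times as hard on the pin under the first hole.
- jar: small glass jar with a red cap on the cabinet's roof, 42 mm across, 55 mm high; origin at the centre of its underside; leave it
- screwdriver: screwdriver with a black grip, about 150 mm long lying on the cabinet's roof; origin near its middle; leave it
- stopper: white plastic stopper on the cabinet's roof, 28 mm across, 20 mm high; origin at the centre of its underside; leave it
- flask: conical glass flask with a red cap on the bench, 84 mm across the foot, 124 mm high; origin at the centre of its underside; leave it
- beaker: glass beaker on the bench, 72 mm across, 95 mm high; origin at the centre of its underside; leave it
- wrench: steel spanner about 160 mm long lying on the bench; origin near its middle; leave it

How it is judged:
By the outcome, as a careful person would: the job done as asked, in the order asked, and still so for the second after the job is handed in, with the robot touching nothing.
It also fails if it takes over 72 s, if anything falls off the work surface, if the arm or the gripper's body presses on something with over 40 N, if the wrist force passes 120 N, or if a joint passes its speed limit or range.

## Robot

A 7-joint arm with a two-finger parallel gripper is mounted at the origin on the work surface. World frame = base frame: x ahead of the robot, y to its left, z up, the work surface at z = 0. Lengths are in m, angles in rad, forces in N, time in s.
With the tool pointing down it reaches from about 0.425 to 0.925 m from the base axis. Payload 6.8 kg.
Tool frame: the origin (TCP) lies midway between the tips of the shut fingers; the grasp point (between the pads) lies 19 mm behind it; z points along the fingers, y is the direction in which the jaws open and shut (so a half turn about z gives the same grasp; the last joint's range is limited). The gripper opens to 85 mm and grips with 20 to 120 N. Pads are 22 mm wide; open, the fingers measure 114 mm over their backs; the gripper's body (76 mm by 85 mm) begins 54 mm behind the grasp point. The pads swing forward as they close: fully open they stand 13 mm farther back than shut.
Start: joints at [-1.313, 0.477, 0.022, 1.555, -0.011, 1.109, -0.083], TCP at [0.241, 0.63, 0.197] pointing down, gripper open.
Joint ranges: [-2.96, 2.96], [-0.34, 2.1], [-1.41, 1.46], [0.24, 2.44], [-1.37, 4.51], [0.17, 1.92], [-2.96, 2.96]. Speed limits (rad/s): [2.39, 2.39, 3.14, 3.14, 3.14, 3.14, 3.14].

## Interface

Orientations are given as a unit quaternion [w, x, y, z].
In Python, from station import * gives the robot as it stands. The module is installed in compiled form; this text tells all that it offers.
- The arm moves only by the tool jog_arm, never from a script. Its arguments are lists of equal length, an entry for each row: "dp": the shift along the tool's x, y, z in units of 25 mm (1.0 is 25 mm), a list of three; "angular": the turn, a rotation vector about the tool's x, y, z in units of 5 degrees (1.0 is 5 degrees), a list of three; "claw": the finger opening in mm, from 0 to 85.4. A call has exactly 5 rows; each row is the pose to reach, as a shift and turn from the pose commanded when the call began, along the tool's axes at that moment; what a row does not reach only later rows make up. A row lasts 1/10 s, in which the tool goes at most 50 mm and 8.59 degrees, less where a joint would pass 70% of its speed; a pose out of reach is approached as far as the arm can. A call with a gripper value outside its range is refused whole. The fingers move at their own pace and stop on an object; "grip_force" is the grip in N (left out, the last holds). Time passes only in rows, so rows that repeat a pose let the fingers close, or fill a call up. It gives the time, the measured TCP pose, the force and the opening at its end, in the units of the state.
- get_obs(): the state, without advancing time (a new reading comes with each control period).
- read_camera(name): name is "scene" or "top" or "wrist"; returns a dict with "pixels" (384x512x3 uint8, blue, green, red), "camera_matrix" (3x3 intrinsics, pixels), "rvec" (rotation vector, rad) and "tvec" (3), from world to camera coordinates, as OpenCV has them. Camera axes: x right, y down, z forward; pixel columns grow to the right and rows downward; lengths in m; the calibration is good to about 2 mm. A picture is of the moment at which its call begins. There is no depth.
- hand_in(): hands the job in, once; it reports no verdict.
The state is a dict: "t": time; "q": joint angles; "joint_vel": joint speeds; "joint_torque": joint torques, N m; "eef_pos": TCP position; "tool_rot": TCP orientation; "contact_force": force on the tool from outside, world axes, zero at the start; "torque": the same for the moment, N m; "gripper_width": opening from 0.0 (shut) to 1.0 (fully open).
Only numpy, scipy, OpenCV 4.12 (cv2) and the standard library are available. Lean on these libraries where they do the work, as an engineer would, in place of code of your own. Each camera call takes 0.05 s, during which the arm holds its last target.

## Working session

There is one attempt and no reset: what is moved stays moved. The work goes in short steps, Python scripts to look and compute and a tool call to move; the robot and the scene stay as the last step left them, time stands still between calls to the robot, and variables do not carry over. Pictures are saved under pics/ and viewed, and the job is handed in when it is done.

Besides the shell and the picture viewer there is one more tool, called after "Request:" as name(argument=value, ...), one argument or row to a line, values as JSON. jog_arm: Moves the arm, as the interface text tells. Its arguments: {"type":"object","properties":{"dp":{"type":"array","items":{"type":"array","items":{"type":"number"}}},"angular":{"type":"array","items":{"type":"array","items":{"type":"number"}}},"claw":{"type":"array","items":{"type":"number"}},"grip_force":{"type":"number"}},"required":["dp","angular","claw"]}

```bash
mkdir -p pics; cat > h.py <<'E'
from station import *
import numpy as np, cv2
def save(c,name,crop=None,s=1):
    r=read_camera(c); im=r["pixels"]
    np.save(f"pics/{name}.npy",im)
    K,rv,tv=map(lambda k:np.array(r[k],float),("camera_matrix","rvec","tvec"))
    np.savez(f"pics/{name}_cal.npz",K=K,rv=rv,tv=tv)
    if crop: x0,y0,x1,y1=crop; im=im[y0:y1,x0:x1]
    if s!=1: im=cv2.resize(im,None,fx=s,fy=s,interpolation=cv2.INTER_CUBIC)
    cv2.imwrite(f"pics/{name}.png",im)
def cal(name):
    d=np.load(f"pics/{name}_cal.npz"); return d["K"],d["rv"],d["tv"]
def ray(name,uv):
    K,rv,tv=cal(name); R=cv2.Rodrigues(rv)[0]
    d=R.T@np.linalg.solve(K,np.array([uv[0],uv[1],1.])); return -R.T@tv.ravel(),d
def atz(name,uv,z):
    c,d=ray(name,uv); return c+d*(z-c[2])/d[2]
def proj(name,P):
    K,rv,tv=cal(name); return cv2.projectPoints(np.array(P,float).reshape(-1,1,3),rv,tv,K,None)[0].reshape(-1,2)
def crop(name,out,box,s):
    im=np.load(f"pics/{name}.npy"); x0,y0,x1,y1=box
    cv2.imwrite(f"pics/{out}.png",cv2.resize(im[y0:y1,x0:x1],None,fx=s,fy=s,interpolation=cv2.INTER_CUBIC))
E
python3 - <<'E'
from h import *
for c in ("scene","top","wrist"): save(c,c+"0")
print(get_obs())
E
```

```text
{'t': 0.15, 'q': array([-1.31311888,  0.47762653,  0.0223778 ,  1.55616783, -0.01148942,
        1.1093449 , -0.08312005]), 'joint_vel': array([ 0.00156041, -0.00013362, -0.00038109, -0.00326981,  0.00142862,
        0.00077736,  0.00076297]), 'joint_torque': array([ 3.68082285e-03, -5.96925366e+01,  1.61082175e+00, -2.81491792e+01,
        1.27117621e-02,  6.56497286e-03, -1.47478352e-05]), 'eef_pos': array([0.24128383, 0.62987388, 0.19586265]), 'tool_rot': array([-6.79493224e-05,  1.81882936e-01,  9.83319935e-01, -7.05736317e-04]), 'contact_force': array([-0.26708973,  0.19956255,  0.36907497]), 'torque': array([-0.0114377 ,  0.0595638 , -0.00445351]), 'gripper_width': 1.0040776529508793}
```

View pics/scene0.png

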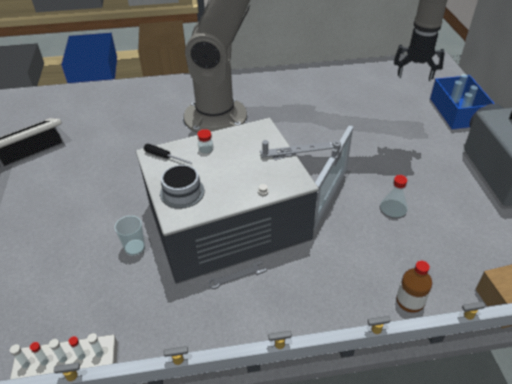

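View pics/top0.png

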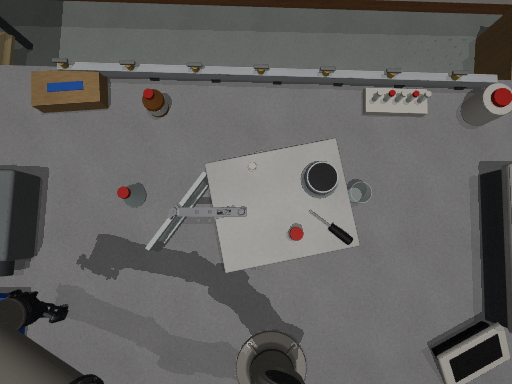

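View pics/wrist0.png

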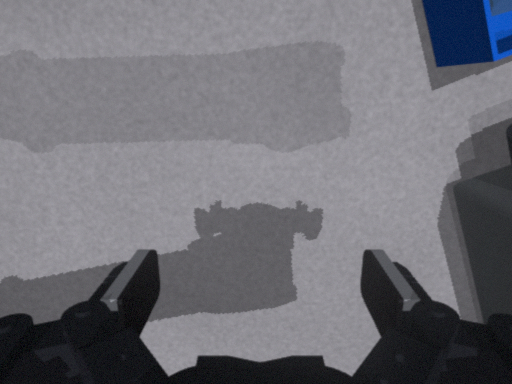

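The scene view shows the cabinet, with the stay running from the casement at about (337,147) to the knob at (266,147). In the top view the roof corners are near (206,164), (336,140), (358,245) and (226,271), the knob is near (243,211) and the pivot near (178,211). I'll enlarge these.

```bash
python3 - <<'E'
from h import *
crop("top0","top0a",(140,130,260,280),5)
crop("top0","top0b",(195,125,375,285),4)
crop("scene0","sc0a",(240,110,370,220),6)
E
```

```text
(no output)
```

View pics/top0a.png

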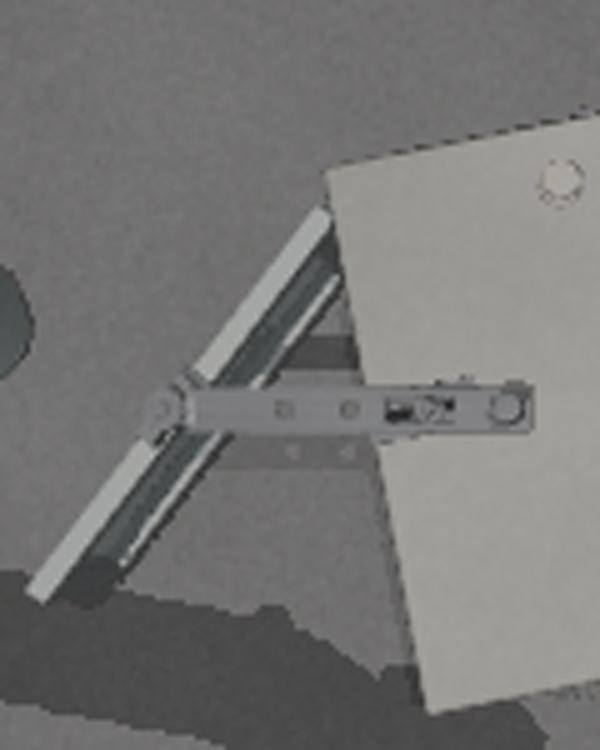

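View pics/top0b.png

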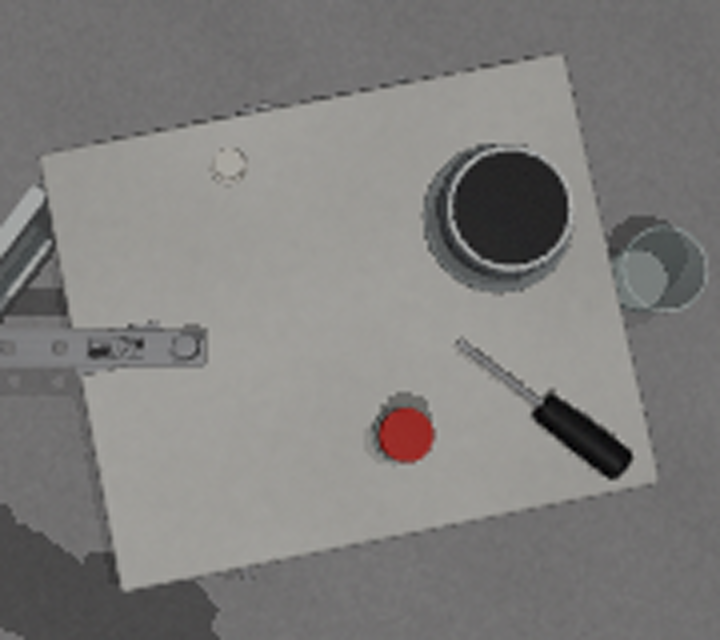

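View pics/sc0a.png

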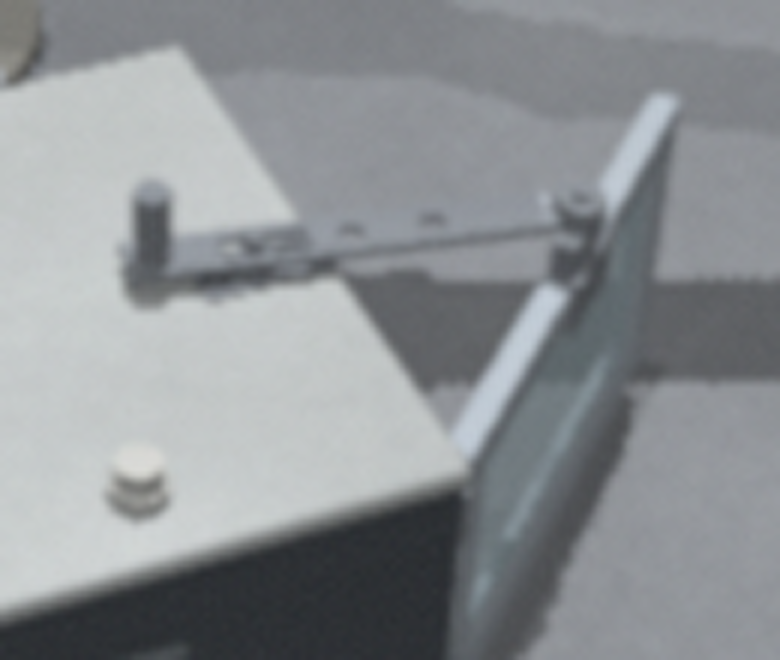

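```bash
cat >> h.py <<'E'
def px(c,box,s): return ((c[0]+.5)/s-.5+box[0],(c[1]+.5)/s-.5+box[1])
E
python3 - <<'E'
from h import *
from scipy.optimize import least_squares
b=(195,125); cs=[px(c,b,4) for c in [(41,157),(563,55),(657,483),(122,590)]]
W=np.array([atz("top0",c,.212) for c in cs])
L=np.array([[.16,.2],[.16,-.2],[-.16,-.2],[-.16,.2]])
def tf(p,L): 
    c,s=np.cos(p[2]),np.sin(p[2]); return L@np.array([[c,s],[-s,c]])+p[:2]
r=least_squares(lambda p:(tf(p,L)-W[:,:2]).ravel(),[.6,0,0]); p=r.x
print(W,p,r.fun*1e3)
print([np.linalg.norm(W[i]-W[(i+1)%4]) for i in range(4)])
def w(l): return tf(p,np.array([l]))[0]
print("track",w([.01,.17]),"hinge",w([.14,.206]))
a=(140,130)
kn=atz("top0",px((508,406),a,5),.264); pv=atz("top0",px((165,407),a,5),.226)
print("knob",kn,"pivot?",pv,np.linalg.norm((kn-pv)[:2]))
h=w([.14,.206]); tr=w([.01,.17])
# model: phi, with pin offset
for th in np.arange(0,.9,.02):
    d=np.array([-np.cos(th),np.sin(th)]); pl=np.array([.14,.206])+.15*d  # clockwise? check
    for nm,ho in (("pin",None),):
        dist=np.linalg.norm(np.array([.01,.17])-pl)
        print(round(th,2),(pl*1e3).round(1),w(pl).round(4),round(dist*1e3,1))
np.save("cab.npy",p)
# scene cam crosscheck
print(proj("scene0",[[*w([.16,.2]),.212],[*w([.16,-.2]),.212],[*w([-.16,.2]),.212],[*kn[:2],.264]]))
E
```

```text
[[ 0.64640184  0.22043163  0.212     ]
 [ 0.73546473 -0.16994899  0.212     ]
 [ 0.41674836 -0.24047514  0.212     ]
 [ 0.33004848  0.14910925  0.212     ]] [ 0.53216585 -0.01022081  0.22089828] [-1.94505608 -0.45525322 -3.36548311 -0.35503924  3.12656378  0.05713743
  2.1839754   0.75315503]
[np.float64(0.40041132628033405), np.float64(0.32642620176990106), np.float64(0.3991151053291346), np.float64(0.32429358598214325)]
track [0.50467482 0.15783942] hinge [0.62362813 0.22144846]
knob [0.50631969 0.10634297 0.264     ] pivot? [0.50256625 0.3067882  0.226     ] 0.20048037527857376
0.0 [-10. 206.] [0.4773 0.1886] 41.2
0.02 [-10. 209.] [0.4766 0.1915] 43.8
0.04 [ -9.9 212. ] [0.4761 0.1945] 46.5
0.06 [ -9.7 215. ] [0.4756 0.1974] 49.1
0.08 [ -9.5 218. ] [0.4751 0.2004] 51.8
0.1 [ -9.3 221. ] [0.4747 0.2034] 54.5
0.12 [ -8.9 224. ] [0.4744 0.2063] 57.2
0.14 [ -8.5 226.9] [0.4741 0.2093] 59.9
0.16 [ -8.1 229.9] [0.4739 0.2123] 62.6
0.18 [ -7.6 232.9] [0.4738 0.2153] 65.3
0.2 [ -7.  235.8] [0.4737 0.2183] 68.0
0.22 [ -6.4 238.7] [0.4736 0.2213] 70.7
0.24 [ -5.7 241.7] [0.4737 0.2243] 73.4
[... 714 characters left out ...]
277 ] 120.9
0.62 [ 17.9 293.2] [0.4854 0.2797] 123.4
0.64 [ 19.7 295.6] [0.4866 0.2825] 126.0
0.66 [ 21.5 298. ] [0.4879 0.2852] 128.5
0.68 [ 23.4 300.3] [0.4892 0.2879] 131.0
0.7 [ 25.3 302.6] [0.4905 0.2906] 133.5
0.72 [ 27.2 304.9] [0.4919 0.2932] 136.0
0.74 [ 29.2 307.1] [0.4934 0.2959] 138.5
0.76 [ 31.3 309.3] [0.4949 0.2985] 141.0
0.78 [ 33.4 311.5] [0.4965 0.301 ] 143.4
0.8 [ 35.5 313.6] [0.4981 0.3035] 145.8
0.82 [ 37.7 315.7] [0.4998 0.306 ] 148.3
0.84 [ 39.9 317.7] [0.5015 0.3085] 150.7
0.86 [ 42.1 319.7] [0.5032 0.3109] 153.1
0.88 [ 44.4 321.6] [0.505  0.3133] 155.5
[[317.87008057 187.2845203 ]
 [163.45979945 232.0412978 ]
 [270.33806336 118.13238128]
 [265.12991575 142.24394815]]
```

```bash
python3 - <<'E'
from h import *
p=np.load("cab.npy")
a=(140,130)
R=np.array([[np.cos(p[2]),np.sin(p[2])],[-np.sin(p[2]),np.cos(p[2])]])
pin=atz("top0",px((431,408),a,5),.233)
print("pin",pin,"cab",R@(pin[:2]-p[:2]))
print("jar",atz("top0",px((405,435),(195,125),4),.267),"stopper",atz("top0",px((230,165),(195,125),4),.232))
r,rv,tv=cal("wrist0"); RR=cv2.Rodrigues(rv)[0]; o=get_obs()
from scipy.spatial.transform import Rotation as Ro
q=o["tool_rot"]; T=Ro.from_quat(q[[1,2,3,0]]).as_matrix(); print(T)
print("cam in tool",T.T@(-RR.T@tv.ravel()-o["eef_pos"])); print("cam axes in tool",T.T@RR.T)
# path clearance: 
crop("top0","top0c",(205,190,255,235),14); crop("scene0","sc0c",(250,130,320,170),10)
E
```

```text
pin [0.50568321 0.15176763 0.233     ] cab [0.00965352 0.16385479]
jar [ 0.44700066 -0.04857259  0.267     ] stopper [0.6408682  0.07915617 0.232     ]
[[-9.33837186e-01  3.57698138e-01 -3.90354634e-04]
 [ 3.57698330e-01  9.33836199e-01 -1.36321153e-03]
 [-1.23090941e-04 -1.41264682e-03 -9.99998995e-01]]
cam in tool [ 0.07388193 -0.00052908 -0.17732009]
cam axes in tool [[ 9.24175339e-04 -9.56171826e-01 -2.92804687e-01]
 [ 9.99999573e-01  8.78630384e-04  2.87062772e-04]
 [-1.72142403e-05 -2.92804828e-01  9.56172230e-01]]
```

View pics/top0c.png

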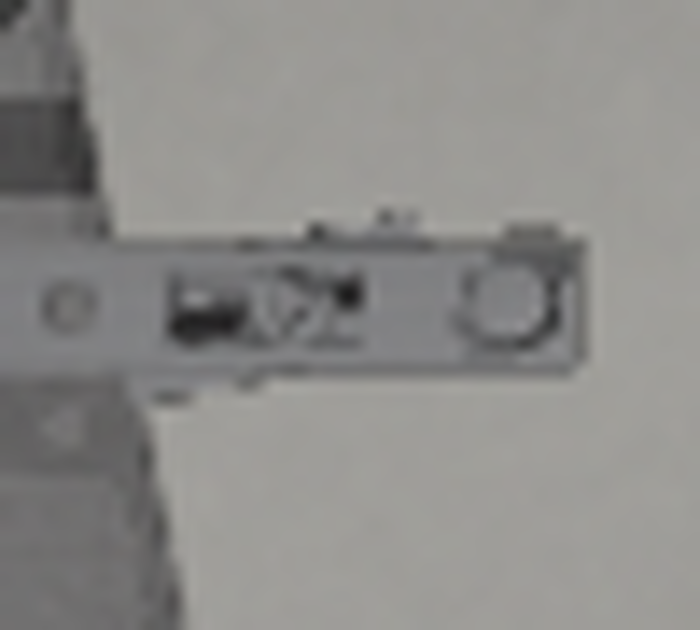

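View pics/sc0c.png

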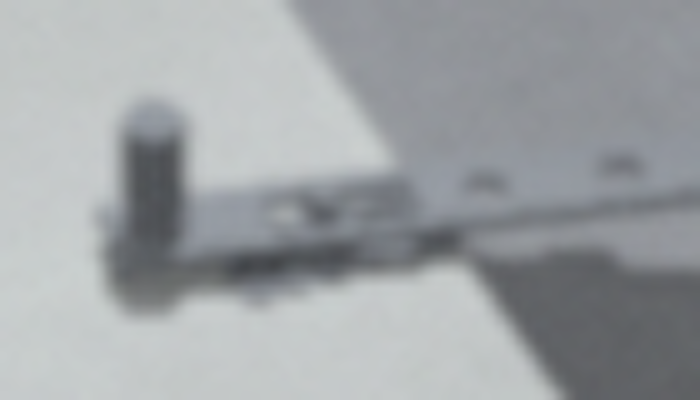

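```bash
cat >> h.py <<'E'
from scipy.spatial.transform import Rotation as Ro
def tool(o): 
    q=np.array(o["tool_rot"]); return Ro.from_quat(q[[1,2,3,0]])
def tgt(jaz,pitch=0):
    "jaw azimuth deg; pitch: knob-end-up tilt of bar (bar points to -toolx), deg"
    a=np.radians(jaz); y=np.array([np.cos(a),np.sin(a),0]); z=np.array([0,0,-1.]); x=np.cross(y,z)
    # bar dir u=-x ; tilt raises u: rotate about axis u x zup
    u=-x; ax=np.cross(u,[0,0,1.]); 
    return Ro.from_rotvec(np.radians(pitch)*ax)*Ro.from_matrix(np.column_stack([x,y,z]))
def go(P,R,src=None):
    o=get_obs() if src is None else src
    T=tool(o); dp=T.inv().apply(np.array(P)-o["eef_pos"])/.025; rv=(T.inv()*R).as_rotvec()*180/np.pi/5
    print("dp",dp.round(3),"ang",rv.round(3))
def st():
    o=get_obs(); print("t",round(o["t"],2),"pos",o["eef_pos"].round(4),"F",o["contact_force"].round(2),"M",o["torque"].round(2),"w",round(o["gripper_width"],3)); T=tool(o).as_matrix(); print("x",T[:,0].round(3),"y",T[:,1].round(3),"z",T[:,2].round(3)); return o
E
python3 - <<'E'
from h import *
go([.506,.106,.35],tgt(1.1)); go([.241,.63,.35],tgt(1.1))
E
```

```text
dp [-17.384 -15.79   -6.141] ang [-1.3000e-02  1.1000e-02  1.3588e+01]
dp [ 0.012 -0.008 -6.165] ang [-1.3000e-02  1.1000e-02  1.3588e+01]
```

Request:
jog_arm(
  dp=[
    [0,0,-1.9],
    [0,0,-3.8],
    [0,0,-6.1],
    [-1,-0.9,-6.1],
    [-2.3,-2.1,-6.1],
  ],
  angular=[
    [0,0,1.6],
    [0,0,3.2],
    [0,0,4.8],
    [0,0,6.4],
    [0,0,8.0],
  ],
  claw=[50,50,50,50,50],
)

```text
t: 0.65
eef_pos: [0.2753, 0.5627, 0.3511]
tool_rot: [-0.001, 0.508, 0.861, 0.002]
contact_force: [1.3, -0.5, -0.6]
gripper_width: 0.588
```

```bash
python3 - <<'E'
from h import *
st(); go([.506,.106,.35],tgt(1.1))
E
```

```text
t 0.65 pos [0.2753 0.5627 0.3511] F [ 1.26 -0.5  -0.59] M [ 0.01 -0.06  0.07] w 0.588
x [-0.484  0.875  0.004] y [0.875 0.484 0.003] z [ 0.001  0.004 -1.   ]
dp [-20.45   -0.768  -0.028] ang [ 0.022 -0.047  5.57 ]
```

Request:
jog_arm(
  dp=[
    [-1.9,0,0],
    [-3.8,0,0],
    [-5.7,0,0],
    [-7.6,0,0],
    [-9.5,-0.2,0],
  ],
  angular=[
    [0,0,1.4],
    [0,0,2.8],
    [0,0,4.2],
    [0,0,5.6],
    [0,0,5.6],
  ],
  claw=[50,50,50,50,50],
)

```text
t: 1.15
eef_pos: [0.3881, 0.3487, 0.3489]
tool_rot: [0.0, 0.702, 0.712, -0.0]
contact_force: [1.4, 0.4, -0.1]
gripper_width: 0.585
```

```bash
python3 - <<'E'
from h import *
st(); go([.506,.106,.35],tgt(1.1))
E
```

```text
t 1.15 pos [0.3881 0.3487 0.3489] F [ 1.41  0.4  -0.11] M [ 0.03 -0.03  0.01] w 0.585
x [-0.014  1.    -0.   ] y [1.    0.014 0.   ] z [ 0. -0. -1.]
dp [-9.775  4.576 -0.044] ang [ 0.     0.001 -0.056]
```

Request:
jog_arm(
  dp=[
    [-1.7,0.8,0],
    [-3.5,1.6,0],
    [-5.3,2.5,0],
    [-7.1,3.4,0],
    [-9.0,4.5,0],
  ],
  angular=[
    [0,0,0],
    [0,0,0],
    [0,0,0],
    [0,0,0],
    [0,0,0],
  ],
  claw=[50,50,50,50,50],
)

```text
t: 1.65
eef_pos: [0.5012, 0.1304, 0.3492]
tool_rot: [-0.0, 0.701, 0.714, 0.0]
contact_force: [0.1, 1.0, -0.2]
gripper_width: 0.585
```

```bash
python3 - <<'E'
from h import *
save("wrist","w1"); st(); print(proj("w1",[[.5063,.1063,.264],[.5057,.1518,.233],[.5047,.1578,.233]]))
E
```

```text
t 1.7 pos [0.505  0.1212 0.3496] F [ 2.93 -6.43  2.31] M [-0.4  -0.12  0.04] w 0.583
x [-0.007  1.    -0.003] y [1.    0.007 0.003] z [ 0.003 -0.003 -1.   ]
[[264.75172935 210.72305381]
 [264.74496204 148.3044821 ]
 [263.73734943 141.30802835]]
```

View pics/w1.png

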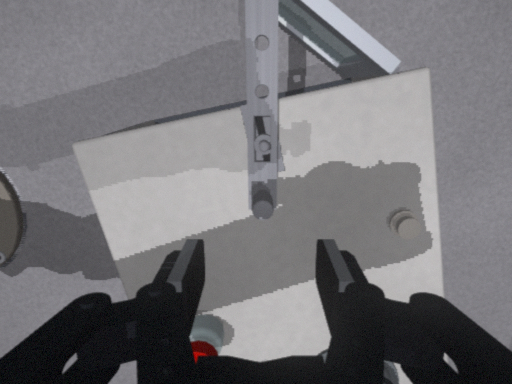

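The wrist view shows the knob at about (263,208), the pin in the slot at about (264,145), and the holes at (262,91) and (262,42). The pin and knob fall close to where I predicted. I'll enlarge it to refine.

```bash
python3 - <<'E'
from h import *
save("wrist","w2"); st()
crop("w2","w2c",(215,60,315,230),4)
print(proj("w2",[[.5063,.1063,.264],[.5057,.1518,.233],[.5047,.1578,.233]]))
E
```

```text
t 1.75 pos [0.5035 0.1246 0.3495] F [ 0.91  0.07 -0.5 ] M [ 0.06 -0.01  0.02] w 0.586
x [-0.006  1.    -0.002] y [1.    0.006 0.002] z [ 0.002 -0.002 -1.   ]
[[260.10392497 199.2921642 ]
 [259.65737386 136.90915537]
 [258.53203857 129.79963649]]
```

View pics/w2c.png

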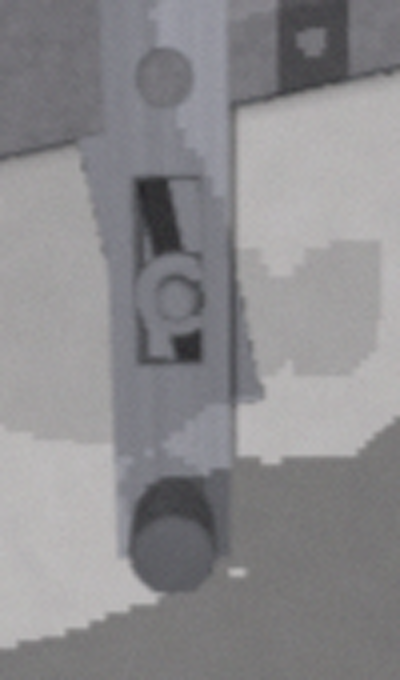

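```bash
python3 - <<'E'
from h import *
p=np.load("cab.npy")
R=np.array([[np.cos(p[2]),np.sin(p[2])],[-np.sin(p[2]),np.cos(p[2])]])
b=(215,60)
f=lambda c,z:atz("w2",px(c,b,4),z)
pin=f((176,297),.233); sh=f((172,293),.222); kn=f((172,552),.264); h2=f((164,77),.226)
for n,q in zip(("pin","sh","kn","h2"),(pin,sh,kn,h2)): print(n,q,R@(q[:2]-p[:2]))
print(np.linalg.norm(kn-h2),np.linalg.norm((kn-pin)[:2]))
go([kn[0],kn[1],.235],tgt(1.1))
E
```

```text
pin [0.50480331 0.15436598 0.233     ] [0.00936432 0.1665828 ]
sh [0.50394205 0.15370005 0.222     ] [0.00837808 0.16612176]
kn [0.50429887 0.10769869 0.264     ] [-0.00135295  0.12116   ]
h2 [0.50200211 0.19886191 0.226     ] [0.01638052 0.21061129]
0.09879275356444034 0.04667001248615485
dp [-0.668  0.018  4.582] ang [ 0.02   0.023 -0.148]
```

Request:
jog_arm(
  dp=[
    [-0.35,0.03,1.2],
    [-0.68,0.03,2.4],
    [-0.68,0.03,3.4],
    [-0.68,0.03,4.2],
    [-0.68,0.03,4.6],
  ],
  angular=[
    [0,0,0],
    [0,0,0],
    [0,0,0],
    [0,0,0],
    [0,0,0],
  ],
  claw=[50,50,50,50,50],
)

```text
t: 2.25
eef_pos: [0.5007, 0.1156, 0.2322]
tool_rot: [-0.001, 0.701, 0.714, -0.001]
contact_force: [0.4, 1.2, 0.1]
gripper_width: 0.586
```

```bash
python3 - <<'E'
from h import *
save("wrist","w3"); st()
save("scene","s3"); crop("s3","s3c",(230,70,330,180),6)
E
```

```text
t 2.3 pos [0.5004 0.1155 0.2316] F [-0.56  0.28 -0.93] M [-0.01  0.02 -0.  ] w 0.584
x [-0.019  1.    -0.002] y [ 1.     0.019 -0.004] z [-0.004 -0.002 -1.   ]
```

View pics/w3.png

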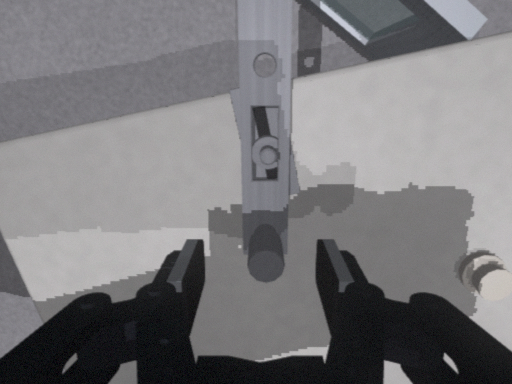

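View pics/s3c.png

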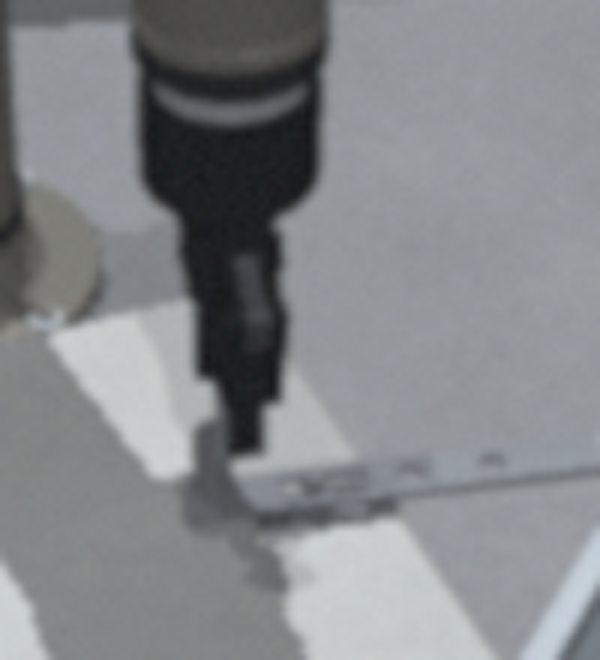

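```bash
python3 - <<'E'
from h import *
print(atz("w3",(265.5,264),.264),atz("w3",(267,154),.233),proj("w3",[[.5004,.1155,.264]]))
st(); go([.5045,.1075,.232],tgt(1.1))
E
```

```text
[0.50404434 0.10828737 0.264     ] [0.50414203 0.15484071 0.233     ] [[258.05321476 250.03340895]]
t 2.35 pos [0.501  0.1156 0.233 ] F [-0.45  0.57  0.54] M [0.03 0.08 0.02] w 0.588
x [-0.019  1.    -0.001] y [ 1.     0.019 -0.002] z [-0.002 -0.001 -1.   ]
dp [-0.328  0.132  0.038] ang [-0.028  0.013 -0.007]
```

Request:
jog_arm(
  dp=[
    [-0.16,0.06,0],
    [-0.32,0.12,0],
    [-0.32,0.12,0],
    [-0.32,0.12,0],
    [-0.32,0.12,0],
  ],
  angular=[
    [0,0,0],
    [0,0,0],
    [0,0,0],
    [0,0,0],
    [0,0,0],
  ],
  claw=[50,50,40,30,26],
  grip_force=40,
)

```text
t: 2.85
eef_pos: [0.5053, 0.1077, 0.2344]
tool_rot: [0.0, 0.701, 0.714, 0.0]
contact_force: [-0.7, -0.2, -0.7]
gripper_width: 0.31
```

Request:
jog_arm(
  dp=[
    [0,0,0],
    [0,0,0],
    [0,0,0],
    [0,0,0],
    [0,0,0],
  ],
  angular=[
    [0,0,0],
    [0,0,0],
    [0,0,0],
    [0,0,0],
    [0,0,0],
  ],
  claw=[22,18,14,12,12],
)

```text
t: 3.35
eef_pos: [0.5052, 0.1076, 0.2341]
tool_rot: [-0.0, 0.701, 0.714, -0.0]
contact_force: [0.7, -0.9, 0.4]
gripper_width: 0.138
```

```bash
python3 - <<'E'
from h import *
save("wrist","w4"); st()
crop("w4","w4c",(130,60,390,384),2)
E
```

```text
t 3.4 pos [0.5052 0.1076 0.2341] F [ 0.01 -0.61  0.97] M [-0.    0.02  0.  ] w 0.139
x [-0.018  1.    -0.   ] y [ 1.     0.018 -0.   ] z [-0. -0. -1.]
```

View pics/w4c.png

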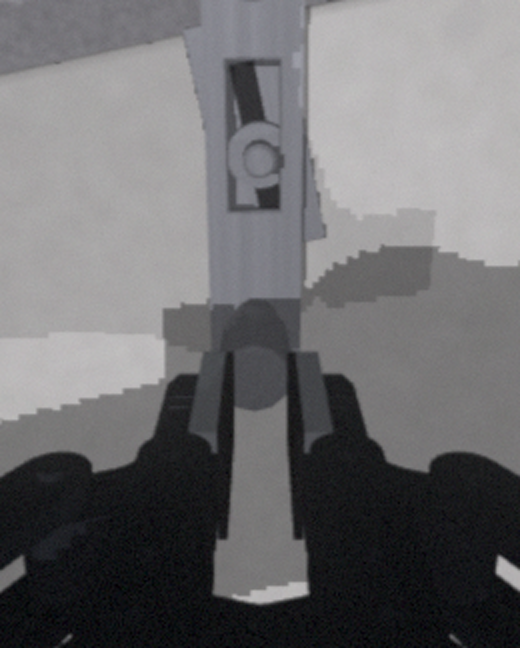

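```bash
python3 - <<'E'
from h import *
print(atz("w4",(258.8,247.5),.264),atz("w4",(258.8,247.5),.25),proj("w4",[[.5052,.1076,.264],[.5052,.1076,.234],[.5052,.1076,.25]]))
save("scene","s4"); crop("s4","s4c",(235,90,315,170),8)
save("top","t4"); crop("t4","t4c",(205,170,275,250),8)
E
```

```text
[0.50515914 0.10781704 0.264     ] [0.5052663  0.10084829 0.25      ] [[258.87836871 247.91969547]
 [258.94283157 223.38956393]
 [258.91106738 235.47682897]]
```

View pics/s4c.png

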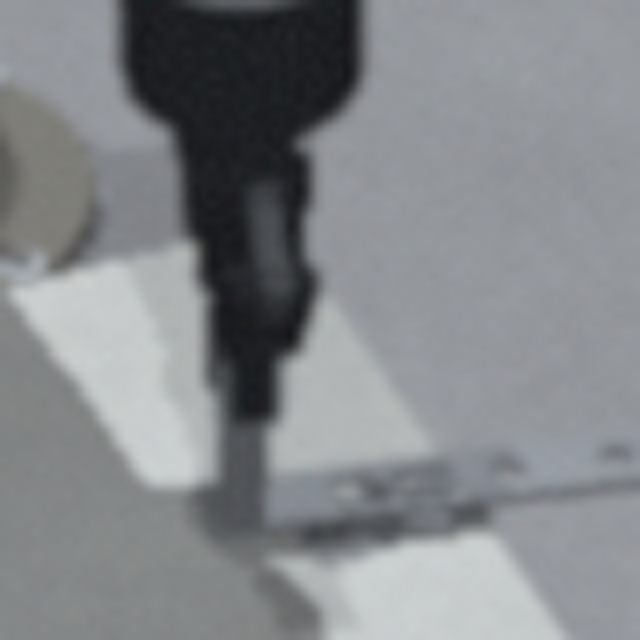

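View pics/t4c.png

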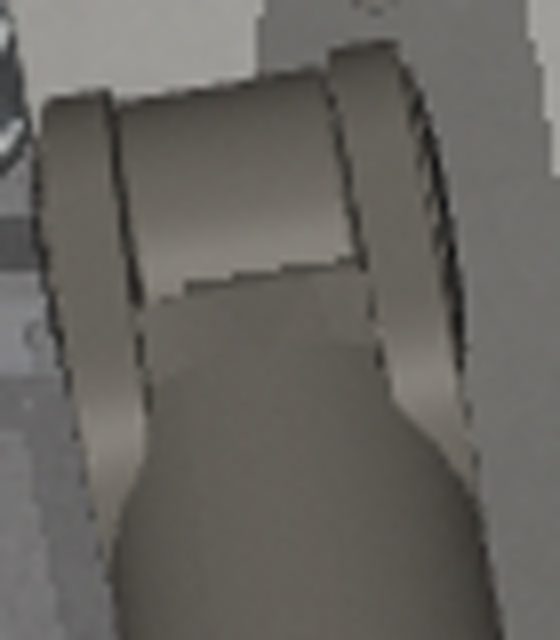

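```bash
python3 - <<'E'
from h import *
for z in (.234,.25,.264): print(z,np.diff(proj("w4",[[.4962,.1076,z],[.5142,.1076,z]]),axis=0))
st()
E
```

```text
0.234 [[32.48295435  0.5566973 ]]
0.25 [[35.30771359  0.59641925]]
0.264 [[38.21557986  0.63585759]]
t 3.5 pos [0.5052 0.1076 0.2341] F [-0.21 -0.56 -0.71] M [-0.02 -0.01 -0.02] w 0.143
x [-0.018  1.     0.   ] y [ 1.     0.018 -0.   ] z [-0.  0. -1.]
```

Request:
jog_arm(
  dp=[
    [0,0,0],
    [0,0,0],
    [0,0,0],
    [0,0,0],
    [0,0,0],
  ],
  angular=[
    [0,0,0],
    [0,0,0],
    [0,0,0],
    [0,0,0],
    [0,0,0],
  ],
  claw=[10,8,6,4,4],
)

```text
t: 4.0
eef_pos: [0.5052, 0.1076, 0.2341]
tool_rot: [0.0, 0.701, 0.713, 0.0]
contact_force: [0.8, 0.2, 0.2]
gripper_width: 0.047
```

```bash
python3 - <<'E'
from h import *
save("wrist","w5"); st()
crop("w5","w5c",(190,180,330,340),4)
E
```

```text
t 4.05 pos [0.5052 0.1075 0.2341] F [-0.4   0.2   0.17] M [ 0.01 -0.01 -0.03] w 0.047
x [-0.018  1.    -0.   ] y [ 1.     0.018 -0.   ] z [ 0. -0. -1.]
```

View pics/w5c.png

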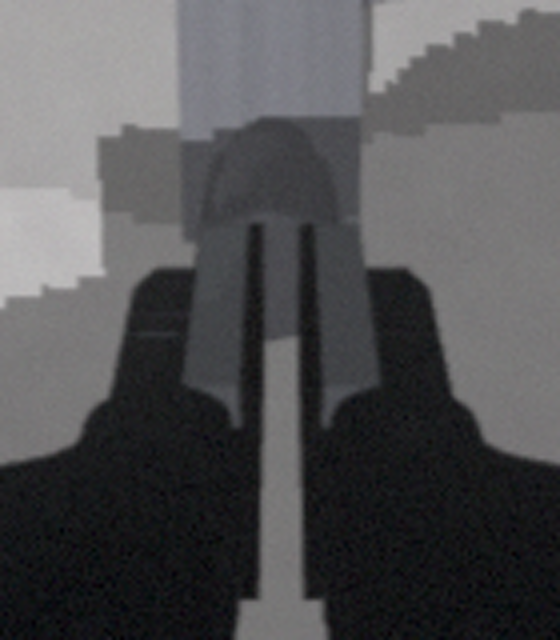

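```bash
python3 - <<'E'
from h import *
# tip front-bottom edge: wrist pixel; solve z for y = tcp + front offset
save("scene","s5"); crop("s5","s5c",(235,90,315,170),8)
for n,uv in (("w5",(258.5,236.)),):
  for z in (.234,.25,.264,.27,.28): print(z,atz(n,uv,z))
print(proj("s5",[[.5052,.1076,z] for z in (.226,.234,.25,.264,.27)]))
print(proj("w5",[[.5052,.1076+.011,z] for z in (.234,.25,.264,.27,.28)]))
E
```

```text
0.234 [0.50510823 0.09995177 0.234     ]
0.25 [0.50501215 0.10727585 0.25      ]
0.264 [0.50492808 0.11368442 0.264     ]
0.27 [0.50489205 0.11643095 0.27      ]
0.28 [0.50483201 0.12100849 0.28      ]
[[265.58330115 152.94837751]
 [265.57253673 150.66571006]
 [265.55073496 146.04249951]
 [265.53135386 141.93260869]
 [265.52295899 140.1524204 ]]
[[259.28138409 204.60585005]
 [259.28047176 215.25185079]
 [259.27952976 226.24398966]
 [259.27907579 231.54137939]
 [259.27823882 241.3080419 ]]
```

View pics/s5c.png

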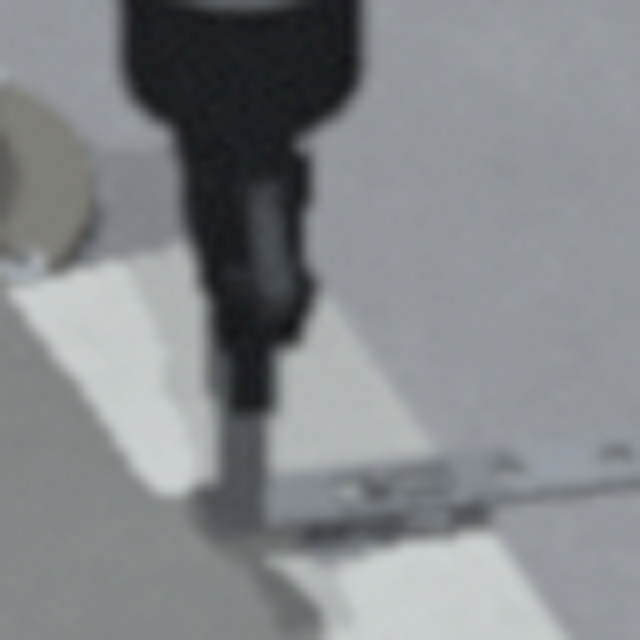

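The fingers closed past 18 mm without stopping. In the scene view their tips end near row 141.5, which is z≈0.265, so they are just above the knob and roughly 30 mm higher than the TCP reading implies. I'll reopen and lower in small steps, watching force and pictures.

Request:
jog_arm(
  dp=[
    [0,0,0],
    [0,0,0],
    [0,0,0],
    [0,0,0],
    [0,0,0],
  ],
  angular=[
    [0,0,0],
    [0,0,0],
    [0,0,0],
    [0,0,0],
    [0,0,0],
  ],
  claw=[12,20,30,40,40],
)

```text
t: 4.6
eef_pos: [0.5052, 0.1076, 0.2341]
tool_rot: [-0.0, 0.701, 0.713, -0.0]
contact_force: [0.2, 0.3, -0.3]
gripper_width: 0.469
```

Request:
jog_arm(
  dp=[
    [0,0,0.1],
    [0,0,0.2],
    [0,0,0.3],
    [0,0,0.4],
    [0,0,0.4],
  ],
  angular=[
    [0,0,0],
    [0,0,0],
    [0,0,0],
    [0,0,0],
    [0,0,0],
  ],
  claw=[40,40,40,40,40],
)

```text
t: 5.1
eef_pos: [0.5049, 0.1075, 0.2236]
tool_rot: [-0.0, 0.701, 0.714, -0.0]
contact_force: [-0.2, -1.0, -0.5]
gripper_width: 0.467
```

```bash
python3 - <<'E'
from h import *
save("wrist","w6"); st()
crop("w6","w6c",(160,120,360,340),3)
save("scene","s6"); crop("s6","s6c",(235,90,315,170),8)
E
```

```text
t 5.15 pos [0.5051 0.1075 0.2239] F [-0.38  0.15  0.37] M [ 0.02 -0.04 -0.  ] w 0.472
x [-0.018  1.    -0.   ] y [ 1.     0.018 -0.   ] z [-0. -0. -1.]
```

View pics/w6c.png

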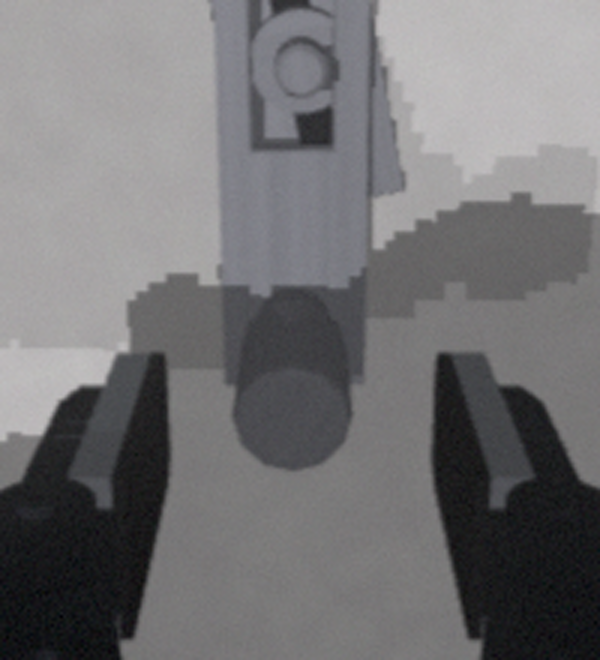

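View pics/s6c.png

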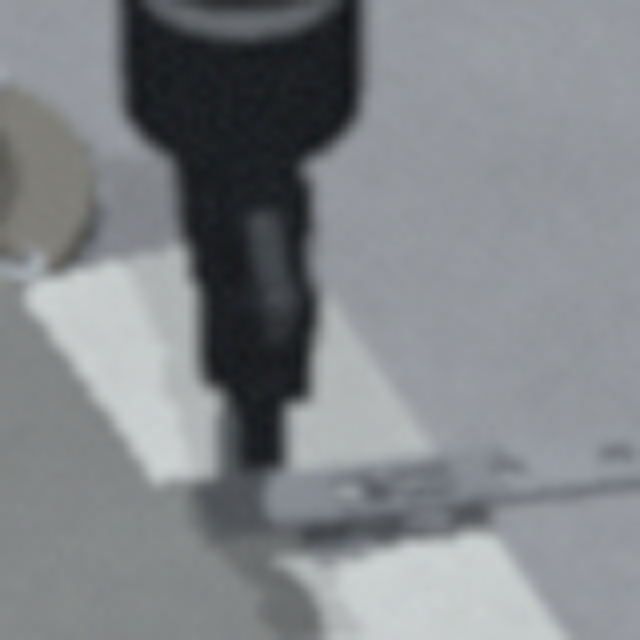

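```bash
python3 - <<'E'
from h import *
zs=(.224,.234,.244,.254,.264)
print(proj("s6",[[.527,.1075,z] for z in zs]))
print(proj("w6",[[.525,.1185,z] for z in zs]))
print(proj("w6",[[.4852,.1185,z] for z in zs]))
E
```

```text
[[266.85053896 158.71403439]
 [266.84364081 155.8576577 ]
 [266.83666917 152.97084454]
 [266.82962283 150.05310582]
 [266.82250061 147.10394193]]
[[296.22384331 205.58963262]
 [298.19141193 212.10085134]
 [300.38214468 219.35058075]
 [302.8362915  227.47201883]
 [305.60440079 236.63244397]]
[[223.00644308 204.29358988]
 [221.04185758 210.74440103]
 [218.85411192 217.92796937]
 [216.40289282 225.97666544]
 [213.63755489 235.05678581]]
```

Request:
jog_arm(
  dp=[
    [0,0,0.2],
    [0,0,0.4],
    [0,0,0.6],
    [0,0,0.6],
    [0,0,0.6],
  ],
  angular=[
    [0,0,0],
    [0,0,0],
    [0,0,0],
    [0,0,0],
    [0,0,0],
  ],
  claw=[40,40,40,40,40],
)

```text
t: 5.7
eef_pos: [0.5051, 0.1075, 0.2089]
tool_rot: [-0.0, 0.701, 0.713, -0.0]
contact_force: [-1.0, -0.3, -0.2]
gripper_width: 0.469
```

```bash
python3 - <<'E'
from h import *
save("wrist","w7"); st()
crop("w7","w7c",(160,120,360,340),3)
save("scene","s7"); crop("s7","s7c",(235,90,315,170),8)
zs=(.224,.234,.244,.254,.264)
print(proj("s7",[[.527,.1075,z] for z in zs]))
print(proj("w7",[[.525,.1185,z] for z in zs]))
E
```

```text
t 5.75 pos [0.5053 0.1075 0.2091] F [0.44 0.41 0.89] M [ 0.03 -0.05 -0.02] w 0.468
x [-0.018  1.    -0.   ] y [ 1.     0.018 -0.   ] z [-0. -0. -1.]
[[266.85053896 158.71403439]
 [266.84364081 155.8576577 ]
 [266.83666917 152.97084454]
 [266.82962283 150.05310582]
 [266.82250061 147.10394193]]
[[298.8213268  215.41877686]
 [301.11659748 223.05942976]
 [303.69591976 231.64565288]
 [306.61550086 241.36455271]
 [309.94742474 252.45608715]]
```

View pics/w7c.png

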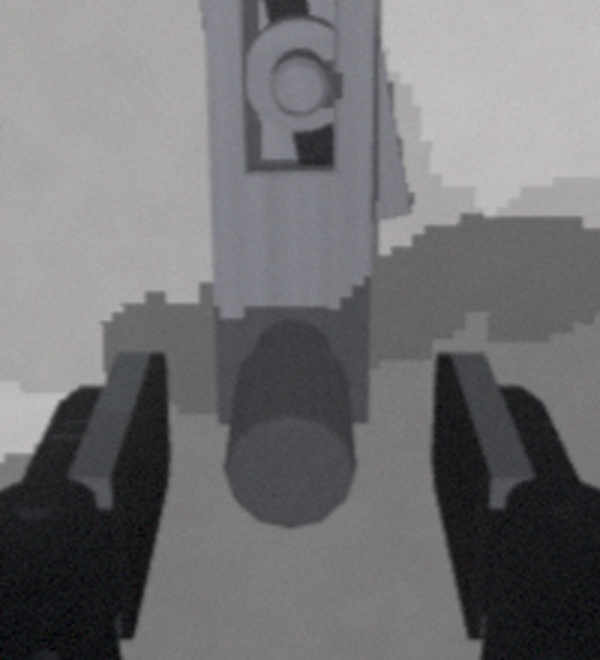

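View pics/s7c.png

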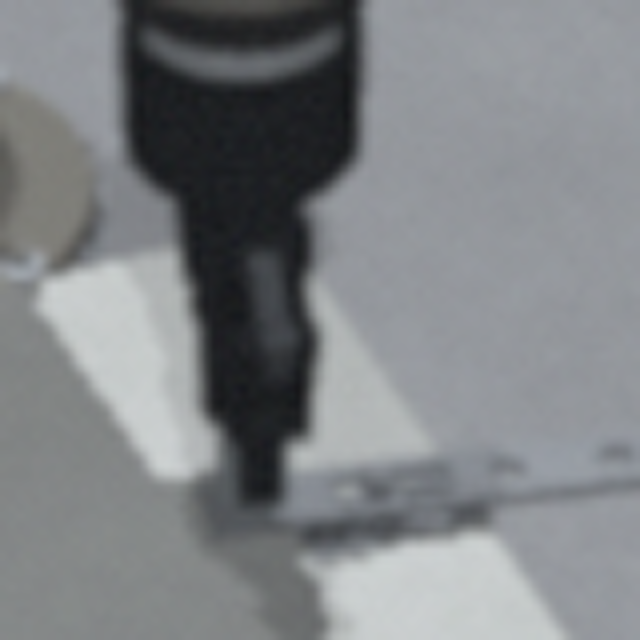

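Request:
jog_arm(
  dp=[
    [0,-0.06,0.2],
    [0,-0.06,0.36],
    [0,-0.06,0.36],
    [0,-0.06,0.36],
    [0,-0.06,0.36],
  ],
  angular=[
    [0,0,0],
    [0,0,0],
    [0,0,0],
    [0,0,0],
    [0,0,0],
  ],
  claw=[40,40,34,28,22],
)

```text
t: 6.3
eef_pos: [0.5038, 0.1076, 0.2002]
tool_rot: [0.0, 0.701, 0.713, 0.0]
contact_force: [0.7, -1.1, 0.1]
gripper_width: 0.256
```

Request:
jog_arm(
  dp=[
    [0,0,0],
    [0,0,0],
    [0,0,0],
    [0,0,0],
    [0,0,0],
  ],
  angular=[
    [0,0,0],
    [0,0,0],
    [0,0,0],
    [0,0,0],
    [0,0,0],
  ],
  claw=[19,17,15,12,12],
)

```text
t: 6.8
eef_pos: [0.5039, 0.1076, 0.2003]
tool_rot: [0.0, 0.701, 0.713, 0.0]
contact_force: [0.6, 0.3, 2.6]
gripper_width: 0.199
```

```bash
python3 - <<'E'
from h import *
save("wrist","w8"); st()
crop("w8","w8c",(130,60,390,384),2)
save("scene","s8"); crop("s8","s8c",(235,90,315,170),8)
E
```

```text
t 6.85 pos [0.5038 0.1076 0.2003] F [-0.19  0.8   3.16] M [-0.09 -0.    0.07] w 0.197
x [-0.018  1.     0.   ] y [1.    0.018 0.   ] z [ 0.  0. -1.]
```

View pics/w8c.png

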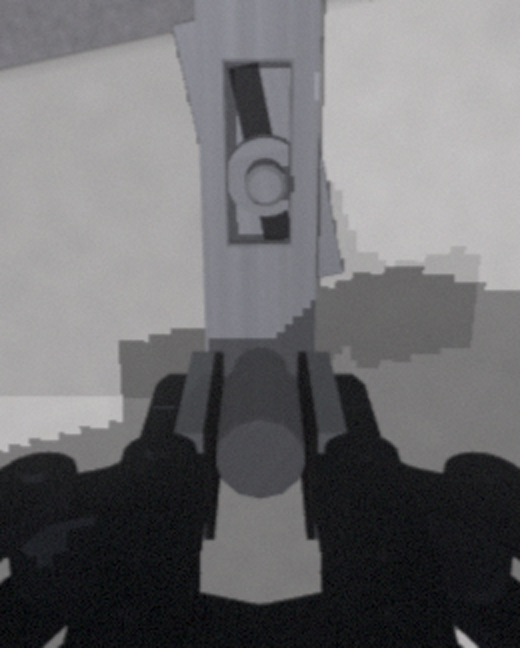

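View pics/s8c.png

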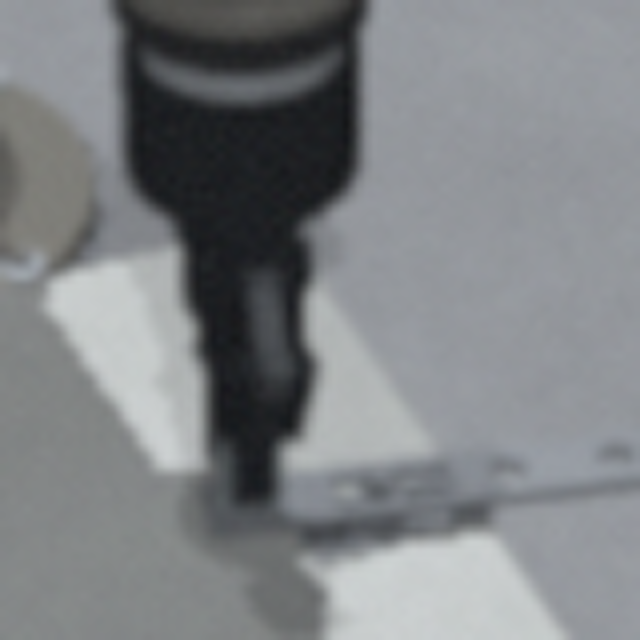

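```bash
cat >> h.py <<'E'
from scipy.optimize import brentq
pc=np.load("cab.npy")
Rc=np.array([[np.cos(pc[2]),-np.sin(pc[2])],[np.sin(pc[2]),np.cos(pc[2])]])
OFF=.0497  # eef below knob centre along tool z
def w2(l): return Rc@np.array(l)+pc[:2]
def piv(th): return w2(np.array([.14,.206])+.15*np.array([-np.cos(th),np.sin(th)]))
def theta_for(pin,d): return brentq(lambda t:np.linalg.norm(piv(t)-pin)-d,0,1.3)
def pose(pin,d,phi,lat=0.):
    "hole at distance d along bar above pin, tilt phi; returns eef pos, R, th"
    # horizontal distance of underside point at d
    th=theta_for(pin,d*np.cos(phi)); P=piv(th); u=pin-P; az=np.arctan2(u[1],u[0])+lat
    uh=np.array([np.cos(az),np.sin(az),0]); z=np.array([0,0,1.])
    ud=uh*np.cos(phi)+z*np.sin(phi); nd=-uh*np.sin(phi)+z*np.cos(phi)
    kn=np.array([*P,.224])+.2*ud+.026*nd
    return kn-OFF*nd,tgt(np.degrees(az)+90,np.degrees(phi)),th,np.degrees(az),kn
E
python3 - <<'E'
from h import *
for n in("wrist0","w1","w2","w8"):
    K,rv,tv=cal(n); R=cv2.Rodrigues(rv)[0]; print((-R.T@tv.ravel()).round(4))
o=st()
print("w8 knob",atz("w8",(259,288),.264),"pin",atz("w8",(130+266/2,60+183/2),.233))
pin=np.array([.5045,.1546])
for d in (.154,.152,.15): e=pose(pin,d,0); print(d,e[0],e[2:])
for d,phi in ((.152,.25),(.07,.25),(.07,.18),(.07,0)):
    e=pose(pin,d,phi); print(d,phi,e[0],e[2:]); go(e[0],e[1])
E
```

```text
[0.1722 0.656  0.3732]
[0.5    0.2039 0.5267]
[0.5041 0.1954 0.5269]
[0.5026 0.1812 0.3778]
t 6.9 pos [0.5039 0.1076 0.2003] F [-0.19 -0.32  2.72] M [-0.01  0.06  0.04] w 0.194
x [-0.018  1.     0.   ] y [1.    0.018 0.   ] z [ 0.  0. -1.]
w8 knob [0.50394152 0.10777312 0.264     ] pin [0.50477623 0.15403924 0.233     ]
0.154 [0.50538919 0.10860859 0.2003    ] (0.8406319992966684, np.float64(-88.89239429134186), array([0.50538919, 0.10860859, 0.25      ]))
0.152 [0.5058906  0.10662015 0.2003    ] (0.8240629744155644, np.float64(-88.33986462514144), array([0.5058906 , 0.10662015, 0.25      ]))
0.15 [0.50642981 0.10463726 0.2003    ] (0.807577356018713, np.float64(-87.78805044696017), array([0.50642981, 0.10463726, 0.25      ]))
0.152 0.25 [0.50720712 0.10229874 0.25051757] (0.785242995065638, np.float64(-87.03700821529625), array([0.50657153, 0.11457828, 0.29867251]))
dp [-0.213  0.13  -2.01 ] ang [-0.044 -2.866 -0.383]
0.07 0.25 [0.56423785 0.03709063 0.25051757] (0.17829445904999408, np.float64(-63.052731013921075), array([0.55866568, 0.04805156, 0.29867251]))
dp [-2.863  2.363 -2.009] ang [-0.643 -2.817 -5.154]
0.07 0.18 [0.56355977 0.03638988 0.23648882] (0.18595338992747798, np.float64(-63.45251111086747), array([0.55958301, 0.04434951, 0.28538585]))
dp [-2.89   2.335 -1.448] ang [-0.455 -2.029 -5.088]
0.07 0 [0.56173453 0.03787721 0.2003    ] (0.19424358086980376, np.float64(-63.87917225407814), array([0.56173453, 0.03787721, 0.25      ]))
dp [-2.83   2.263 -0.   ] ang [ 5.000e-03 -1.000e-03 -5.016e+00]
```

```bash
cat >> h.py <<'E'
def pose_th(th,azd,phi,off=np.zeros(3)):
    P=piv(th); az=np.radians(azd)
    uh=np.array([np.cos(az),np.sin(az),0]); z=np.array([0,0,1.])
    ud=uh*np.cos(phi)+z*np.sin(phi); nd=-uh*np.sin(phi)+z*np.cos(phi)
    kn=np.array([*P,.224])+.2*ud+.026*nd
    return kn-OFF*nd+off,tgt(azd+90,np.degrees(phi))
E
python3 - <<'E'
from h import *
o=st()
b=pose_th(.843,-89,0); off=o["eef_pos"]-b[0]; print(off)
for phi in (.06,.12,.18,.25): e=pose_th(.843,-89,phi,off); go(e[0],e[1],o)
E
```

```text
t 6.9 pos [0.5039 0.1076 0.2003] F [-0.19 -0.32  2.72] M [-0.01  0.06  0.04] w 0.194
x [-0.018  1.     0.   ] y [1.    0.018 0.   ] z [ 0.  0. -1.]
[-1.33658728e-03 -1.31300858e-03 -2.06590461e-05]
dp [-0.042  0.    -0.481] ang [ 0.004 -0.689  0.008]
dp [-0.056  0.    -0.965] ang [ 0.005 -1.377  0.008]
dp [-4.000e-02  1.000e-03 -1.448e+00] ang [ 0.005 -2.064  0.008]
dp [ 1.400e-02  1.000e-03 -2.009e+00] ang [ 0.005 -2.867  0.008]
```

Request:
jog_arm(
  dp=[
    [-0.02,0,-0.24],
    [-0.04,0,-0.48],
    [-0.05,0,-0.72],
    [-0.055,0,-0.96],
    [-0.055,0,-0.96],
  ],
  angular=[
    [0,-0.34,0],
    [0,-0.69,0],
    [0,-1.03,0],
    [0,-1.38,0],
    [0,-1.38,0],
  ],
  claw=[12,12,12,12,12],
)

```text
t: 7.4
eef_pos: [0.5039, 0.107, 0.2242]
tool_rot: [0.043, 0.699, 0.713, -0.042]
contact_force: [1.2, 0.6, -1.3]
gripper_width: 0.195
```

```bash
python3 - <<'E'
from h import *
st(); save("wrist","w9"); crop("w9","w9c",(130,0,390,384),2)
save("scene","s9"); crop("s9","s9c",(235,70,365,180),6)
E
```

```text
t 7.4 pos [0.5039 0.107  0.2242] F [ 1.21  0.57 -1.28] M [ 0.21 -0.12 -0.07] w 0.195
x [-0.019  0.993 -0.12 ] y [1.    0.02  0.001] z [ 0.003 -0.12  -0.993]
```

View pics/w9c.png

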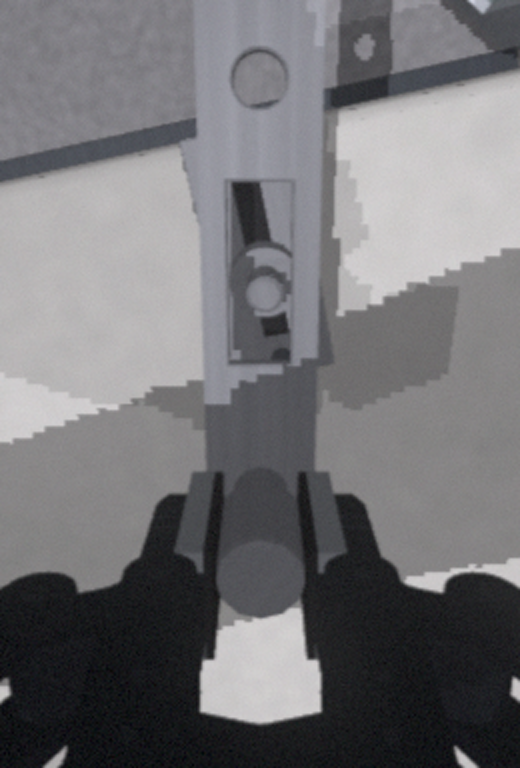

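View pics/s9c.png

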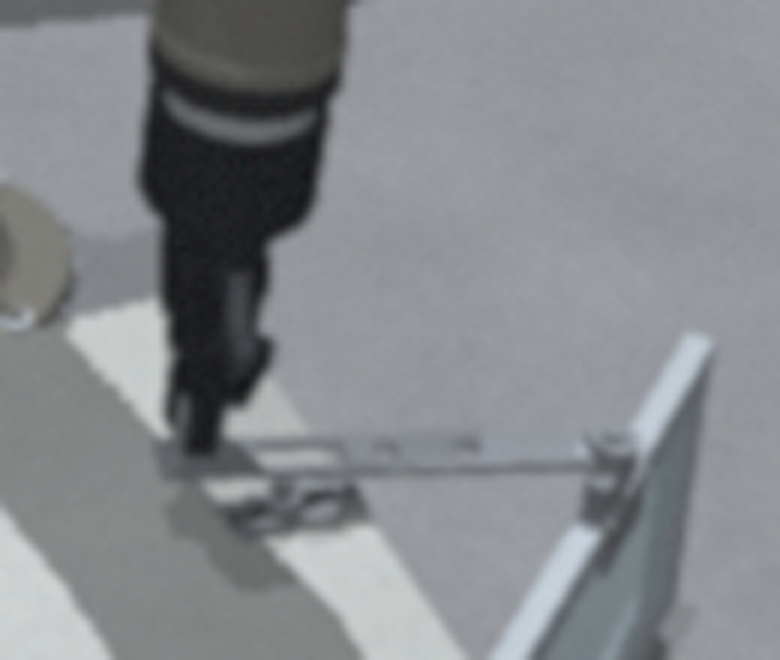

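```bash
python3 - <<'E'
from h import *
o=st(); off=np.array([-.0013,-.0013,0])
e=pose_th(.843,-89,.25,off); go(*e,o)
pin=np.array([.5045,.1543])
print("row list from lifted")
# after lift assume exact; print path in tool frame of e
src={"eef_pos":e[0],"tool_rot":e[1].as_quat()[[3,0,1,2]]}
N=20
for i in range(1,N+1):
    th=.843+(.185-.843)*i/N; u=pin-piv(th); az=np.degrees(np.arctan2(u[1],u[0]))
    f=pose_th(th,az,.25,off); go(*f,src)
    if i%5==0: src={"eef_pos":f[0],"tool_rot":f[1].as_quat()[[3,0,1,2]]}; print("--",th,az,f[0])
E
```

```text
t 7.5 pos [0.5036 0.1068 0.2237] F [ 0.98  2.12 -1.76] M [ 0.52 -0.03 -0.06] w 0.194
x [-0.018  0.993 -0.119] y [ 1.     0.019 -0.   ] z [ 0.002 -0.119 -0.993]
dp [-0.081  0.014 -1.071] ang [ 0.    -1.5    0.013]
row list from lifted
dp [-0.154  0.041  0.039] ang [-0.056  0.    -0.218]
dp [-0.308  0.085  0.079] ang [-0.11   0.    -0.432]
dp [-0.463  0.136  0.118] ang [-0.165  0.    -0.648]
dp [-0.619  0.194  0.158] ang [-0.221  0.    -0.865]
dp [-0.774  0.258  0.198] ang [-0.277  0.    -1.085]
-- 0.6785 -83.3991260378055 [0.51071069 0.08809563 0.25051757]
dp [-0.161  0.056  0.041] ang [-0.057  0.    -0.222]
dp [-0.322  0.119  0.082] ang [-0.114  0.    -0.447]
dp [-0.482  0.189  0.123] ang [-0.172  0.    -0.675]
dp [-0.643  0.268  0.164] ang [-0.231  0.    -0.906]
dp [-0.802  0.355  0.205] ang [-0.291 -0.    -1.141]
-- 0.514 -77.50970746212465 [0.52190355 0.06856605 0.25051757]
dp [-0.167  0.078  0.043] ang [-0.061  0.    -0.239]
dp [-0.332  0.165  0.085] ang [-0.123  0.    -0.483]
dp [-0.497  0.262  0.127] ang [-0.187  0.    -0.732]
dp [-0.659  0.369  0.168] ang [-0.252  0.    -0.987]
dp [-0.82   0.486  0.209] ang [-0.319  0.    -1.249]
-- 0.34950000000000003 -71.06628520836462 [0.53834674 0.05054156 0.25051757]
dp [-0.171  0.11   0.044] ang [-0.069 -0.    -0.27 ]
dp [-0.339  0.232  0.087] ang [-0.14 -0.   -0.55]
dp [-0.504  0.368  0.129] ang [-0.215 -0.    -0.84 ]
dp [-0.665  0.519  0.17 ] ang [-0.292 -0.    -1.144]
dp [-0.821  0.687  0.21 ] ang [-0.374 -0.    -1.463]
-- 0.18500000000000005 -63.514563589525565 [0.56146094 0.03607221 0.25051757]
```

Request:
jog_arm(
  dp=[
    [-0.02,0,-0.3],
    [-0.04,0,-0.6],
    [-0.06,0,-0.9],
    [-0.08,0,-1.07],
    [-0.08,0,-1.07],
  ],
  angular=[
    [0,-0.42,0],
    [0,-0.84,0],
    [0,-1.26,0],
    [0,-1.5,0],
    [0,-1.5,0],
  ],
  claw=[12,12,12,12,12],
)

```text
t: 8.0
eef_pos: [0.5037, 0.1081, 0.2507]
tool_rot: [0.089, 0.695, 0.708, -0.088]
contact_force: [1.0, 1.1, -2.1]
gripper_width: 0.195
```

Request:
jog_arm(
  dp=[
    [-0.15,0.04,0.04],
    [-0.31,0.085,0.08],
    [-0.46,0.135,0.12],
    [-0.62,0.195,0.16],
    [-0.775,0.26,0.2],
  ],
  angular=[
    [-0.055,0,-0.22],
    [-0.11,0,-0.43],
    [-0.165,0,-0.65],
    [-0.22,0,-0.865],
    [-0.277,0,-1.085],
  ],
  claw=[12,12,12,12,12],
)

```text
t: 8.5
eef_pos: [0.5105, 0.0869, 0.2508]
tool_rot: [0.093, 0.659, 0.741, -0.083]
contact_force: [-0.0, 1.6, -2.2]
gripper_width: 0.195
```

```bash
python3 - <<'E'
from h import *
st(); save("wrist","w10"); crop("w10","w10c",(130,0,390,384),2)
save("scene","s10"); crop("s10","s10c",(235,70,365,180),6)
E
```

```text
t 8.5 pos [0.5105 0.0869 0.2508] F [-0.04  1.61 -2.23] M [ 0.7   0.08 -0.03] w 0.195
x [-0.113  0.962 -0.248] y [ 0.993  0.117 -0.   ] z [ 0.029 -0.247 -0.969]
```

View pics/w10c.png

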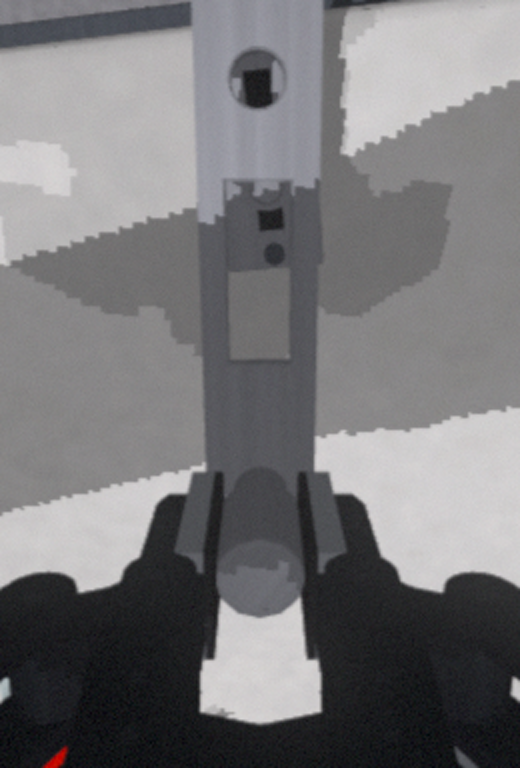

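View pics/s10c.png

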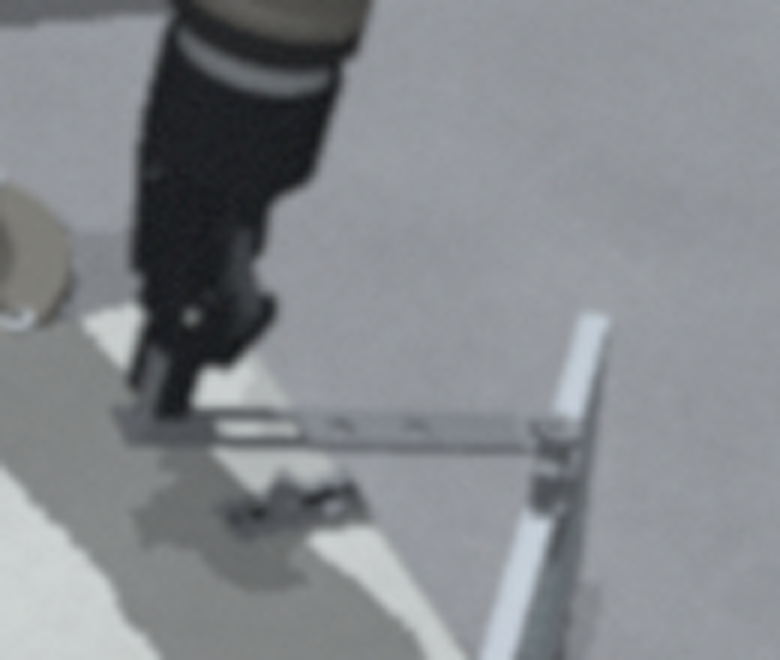

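The casement is following, and the bar is clear of the pin with forces at a few newtons. I'll carry on.

Request:
jog_arm(
  dp=[
    [-0.16,0.055,0.04],
    [-0.32,0.12,0.08],
    [-0.48,0.19,0.12],
    [-0.64,0.27,0.165],
    [-0.8,0.355,0.205],
  ],
  angular=[
    [-0.057,0,-0.22],
    [-0.114,0,-0.45],
    [-0.17,0,-0.675],
    [-0.23,0,-0.905],
    [-0.29,0,-1.14],
  ],
  claw=[12,12,12,12,12],
)

```text
t: 9.1
eef_pos: [0.522, 0.0676, 0.2509]
tool_rot: [0.098, 0.62, 0.774, -0.078]
contact_force: [-0.4, 2.3, -2.1]
gripper_width: 0.204
```

Request:
jog_arm(
  dp=[
    [-0.165,0.08,0.043],
    [-0.33,0.165,0.085],
    [-0.5,0.26,0.127],
    [-0.66,0.37,0.168],
    [-0.82,0.485,0.21],
  ],
  angular=[
    [-0.06,0,-0.24],
    [-0.12,0,-0.48],
    [-0.187,0,-0.73],
    [-0.25,0,-0.985],
    [-0.32,0,-1.25],
  ],
  claw=[12,12,12,12,12],
)

```text
t: 9.6
eef_pos: [0.5384, 0.0496, 0.2509]
tool_rot: [0.102, 0.576, 0.808, -0.073]
contact_force: [-0.2, 1.2, -2.8]
gripper_width: 0.193
```

Request:
jog_arm(
  dp=[
    [-0.17,0.11,0.044],
    [-0.34,0.23,0.087],
    [-0.5,0.37,0.13],
    [-0.665,0.52,0.17],
    [-0.82,0.685,0.21],
  ],
  angular=[
    [-0.07,0,-0.27],
    [-0.14,0,-0.55],
    [-0.215,0,-0.84],
    [-0.29,0,-1.14],
    [-0.374,0,-1.46],
  ],
  claw=[12,12,12,12,12],
)

```text
t: 10.1
eef_pos: [0.5616, 0.0352, 0.2509]
tool_rot: [0.106, 0.521, 0.844, -0.066]
contact_force: [0.2, 2.4, -2.4]
gripper_width: 0.195
```

```bash
python3 - <<'E'
from h import *
st(); save("wrist","w11"); crop("w11","w11c",(130,0,390,384),2)
save("scene","s11"); crop("s11","s11c",(235,70,365,180),6)
E
```

```text
t 10.1 pos [0.5616 0.0352 0.2509] F [ 0.16  2.36 -2.43] M [ 0.66  0.13 -0.08] w 0.195
x [-0.434  0.866 -0.249] y [ 0.894  0.448 -0.001] z [ 0.111 -0.223 -0.969]
```

View pics/w11c.png

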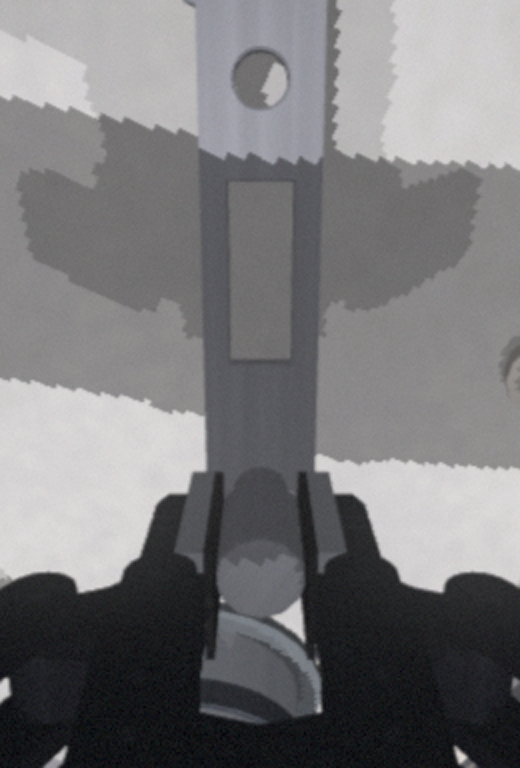

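View pics/s11c.png

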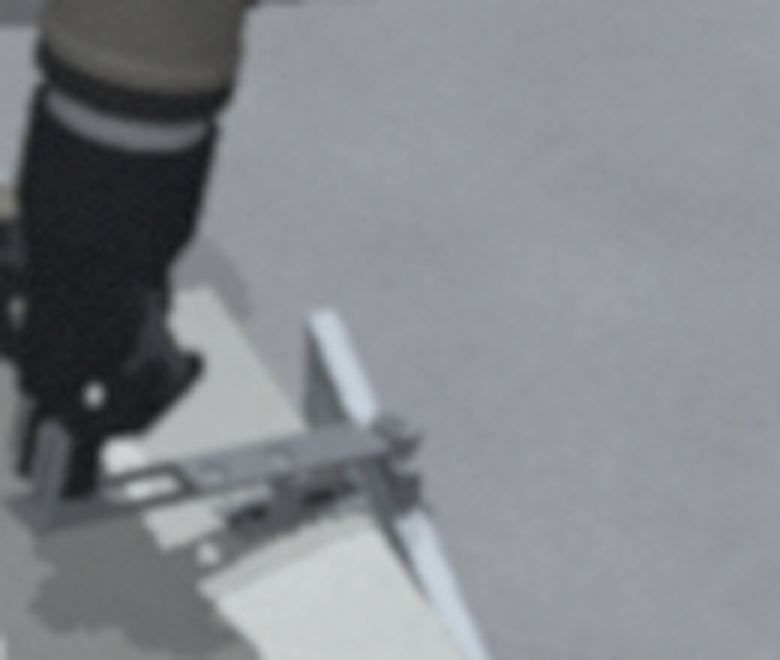

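```bash
python3 - <<'E'
from h import *
o=st(); T=tool(o).as_matrix()
kn=o["eef_pos"]-OFF*T[:,2]  # tool z is down: knob = eef - OFF*z
print("knob from eef",kn)
phi=np.arcsin(-T[2,0]); print("phi",phi)
kt=atz("w11",px((260,577),(130,0),2),kn[2]+.014*np.cos(phi)); print("knob top cam",kt, "expect",kn-.014*T[:,2])
h2=atz("w11",px((260,79),(130,0),2),.224+.108*np.sin(phi)+.002)
s0=atz("w11",px((261,181),(130,0),2),.224+.128*np.sin(phi)+.002); s1=atz("w11",px((260,360),(130,0),2),.224+.168*np.sin(phi)+.002)
print("h2",h2,"slot",s0,s1)
k0=kn+.024*T[:,2]  # on bar top
u=-T[:,0]; 
for n,q,d in (("h2",h2,.108),("s0",s0,.128),("s1",s1,.168)): print(n,"expected from knob",k0-u*(.2-d),"h1 from it",q-u*(d-.07))
print("h1 from knob",k0-u*.13, "scene",atz("s11",px((283,458),(235,70),6),.224+.07*np.sin(phi)+.002),atz("s11",px((215,475),(235,70),6),.224+.108*np.sin(phi)+.002))
E
```

```text
t 10.2 pos [0.5617 0.0342 0.2511] F [ 1.06 -1.27 -0.55] M [ 0.07 -0.03 -0.02] w 0.198
x [-0.432  0.867 -0.25 ] y [ 0.895  0.446 -0.001] z [ 0.111 -0.224 -0.968]
knob from eef [0.55620674 0.04530969 0.29921585]
phi 0.25229212491565844
knob top cam [0.55443588 0.04962687 0.31277265] expect [0.55465561 0.04844134 0.31277265]
h2 [0.5192759  0.11971844 0.25295941] slot [0.5280973  0.10261177 0.25795189] [0.54486939 0.0687208  0.26793686]
h2 expected from knob [0.51911551 0.11966881 0.2530102 ] h1 from it [0.5028573  0.15264943 0.24347369]
s0 expected from knob [0.52775688 0.10233671 0.25800269] h1 from it [0.50303732 0.15287487 0.24347369]
s1 expected from knob [0.54503962 0.0676725  0.26798765] h1 from it [0.50252667 0.15364811 0.24347369]
h1 from knob [0.50269691 0.15259981 0.24352449] scene [0.50390719 0.15191414 0.24347369] [0.52200865 0.11791717 0.25295941]
```

```bash
cat >> h.py <<'E'
H=np.array([.6224,.2217])
def piv(th): return H+Rc@(.15*np.array([-np.cos(th),np.sin(th)]))
def h1():
    o=get_obs(); T=tool(o).as_matrix(); kn=o["eef_pos"]-OFF*T[:,2]; h=kn+.026*T[:,2]+T[:,0]*.13
    print("h1 mid",h.round(4),"phi",round(float(np.arcsin(-T[2,0])),4),"Fz",o["contact_force"].round(2)); return o
E
python3 - <<'E'
from h import *
o=h1(); pin=np.array([.5046,.1543])
for phi in (.25,.2,.17,.14,.1,.05,0):
    e=pose(pin,.07,phi); print(phi,e[2:4]); go(e[0],e[1],o)
E
```

```text
h1 mid [0.5029 0.1522 0.2416] phi 0.2523 Fz [ 1.06 -1.27 -0.55]
0.25 (0.17018639428815427, np.float64(-61.84126451784896))
dp [0.052 0.252 0.01 ] ang [-0.09   0.026 -0.321]
0.2 (0.17594215936609336, np.float64(-62.15075298401139))
dp [0.14  0.224 0.401] ang [-0.068  0.599 -0.263]
0.17 (0.17879002898658175, np.float64(-62.3026731648037))
dp [0.199 0.21  0.635] ang [-0.058  0.943 -0.235]
0.14 (0.1811803598160496, np.float64(-62.429580759016275))
dp [0.263 0.198 0.868] ang [-0.049  1.287 -0.211]
0.1 (0.18365190654883667, np.float64(-62.560228343157995))
dp [0.356 0.186 1.176] ang [-0.04   1.745 -0.186]
0.05 (0.1855857171929647, np.float64(-62.66205074649463))
dp [0.483 0.177 1.559] ang [-0.033  2.318 -0.167]
0 (0.1862308904692103, np.float64(-62.695944171351925))
dp [0.623 0.173 1.937] ang [-0.028  2.891 -0.161]
```

Next I go to φ=0.17, just above the pin top.

Request:
jog_arm(
  dp=[
    [0.05,0.1,0.1],
    [0.1,0.2,0.25],
    [0.14,0.22,0.4],
    [0.2,0.21,0.63],
    [0.2,0.21,0.63],
  ],
  angular=[
    [-0.05,0.15,-0.1],
    [-0.06,0.35,-0.2],
    [-0.068,0.6,-0.26],
    [-0.058,0.94,-0.235],
    [-0.058,0.94,-0.235],
  ],
  claw=[12,12,12,12,12],
)

```text
t: 10.7
eef_pos: [0.5654, 0.0376, 0.2339]
tool_rot: [0.072, 0.516, 0.852, -0.044]
contact_force: [0.9, -1.1, -0.6]
gripper_width: 0.197
```

```bash
python3 - <<'E'
from h import *
save("wrist","w12"); crop("w12","w12c",(130,0,390,200),3)
save("scene","s12"); crop("s12","s12c",(235,100,315,180),8)
st();o=h1(); pin=np.array([.5046,.1543])
for phi in (.17,.155,.14,.12,.1):
    e=pose(pin,.07,phi); go(e[0],e[1],o)
E
```

```text
t 10.8 pos [0.5657 0.0381 0.2345] F [ 0.74 -1.59 -0.31] M [-0.05 -0.15 -0.04] w 0.196
x [-0.458  0.873 -0.169] y [0.886 0.465 0.   ] z [ 0.079 -0.15  -0.986]
h1 mid [0.5043 0.1551 0.2358] phi 0.1702 Fz [ 0.74 -1.59 -0.31]
dp [-0.034 -0.004  0.005] ang [-0.     0.002 -0.002]
dp [-0.012 -0.01   0.124] ang [0.002 0.174 0.011]
dp [ 0.011 -0.016  0.243] ang [0.004 0.346 0.023]
dp [ 0.043 -0.022  0.4  ] ang [0.006 0.575 0.037]
dp [ 0.078 -0.028  0.558] ang [0.007 0.804 0.049]
```

View pics/s12c.png

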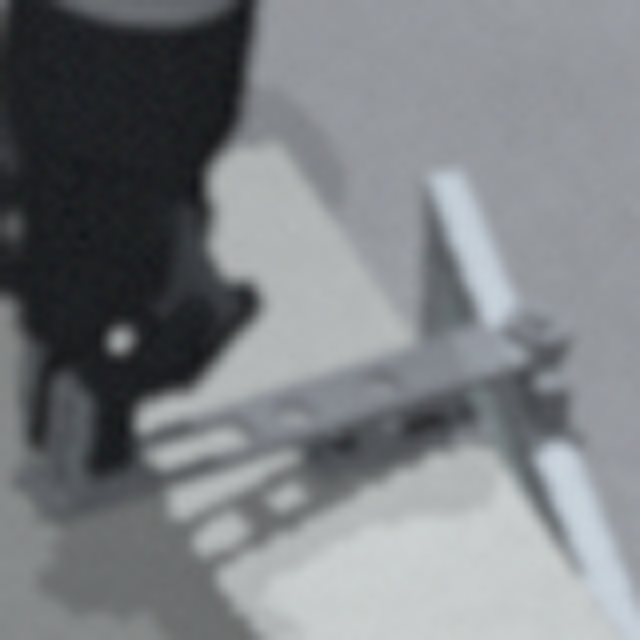

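View pics/w12c.png

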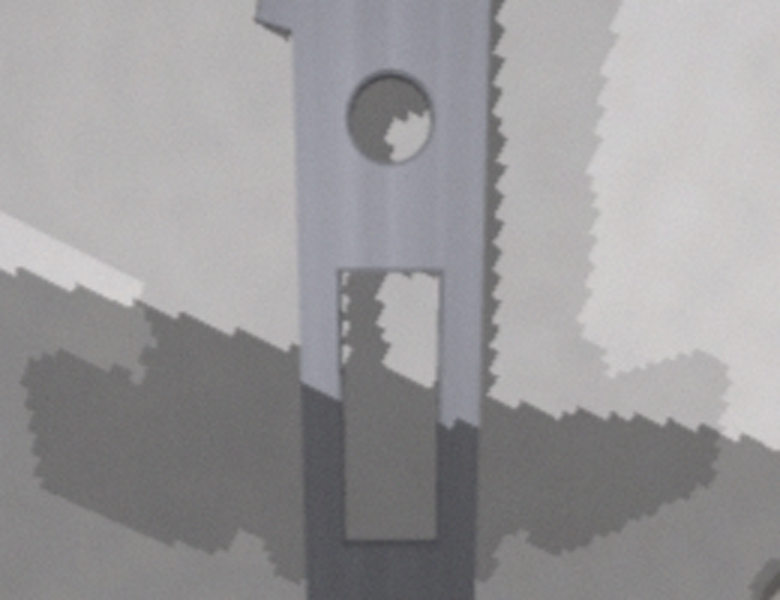

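Request:
jog_arm(
  dp=[
    [-0.02,0,0.04],
    [-0.02,0,0.08],
    [-0.01,-0.01,0.124],
    [-0.005,-0.01,0.15],
    [-0.005,-0.01,0.15],
  ],
  angular=[
    [0,0.05,0],
    [0,0.11,0],
    [0,0.174,0.01],
    [0,0.21,0.01],
    [0,0.21,0.01],
  ],
  claw=[12,12,12,12,12],
)

```text
t: 11.3
eef_pos: [0.5656, 0.038, 0.2306]
tool_rot: [0.064, 0.516, 0.853, -0.039]
contact_force: [-0.0, -0.6, -1.0]
gripper_width: 0.193
```

```bash
python3 - <<'E'
from h import *
st();o=h1(); pin=np.array([.5046,.1543])
for phi in (.152,.145,.14,.13,.12,.1):
    e=pose(pin,.07,phi); go(e[0],e[1],o)
E
```

```text
t 11.3 pos [0.5656 0.038  0.2306] F [-0.02 -0.62 -0.97] M [ 0.22 -0.01 -0.12] w 0.193
x [-0.459  0.876 -0.15 ] y [0.886 0.464 0.   ] z [ 0.07  -0.133 -0.989]
h1 mid [0.5043 0.155  0.2346] phi 0.1505 Fz [-0.02 -0.62 -0.97]
dp [-0.033 -0.007 -0.005] ang [ 0.005 -0.018  0.008]
dp [-0.023 -0.01   0.05 ] ang [0.006 0.063 0.014]
dp [-0.016 -0.012  0.09 ] ang [0.006 0.12  0.018]
dp [-0.002 -0.015  0.169] ang [0.007 0.235 0.025]
dp [ 0.013 -0.018  0.249] ang [0.008 0.349 0.032]
dp [ 0.045 -0.024  0.407] ang [0.009 0.578 0.044]
```

Request:
jog_arm(
  dp=[
    [-0.025,0,0.04],
    [-0.02,-0.01,0.08],
    [-0.016,-0.01,0.11],
    [-0.01,-0.015,0.14],
    [-0.01,-0.015,0.14],
  ],
  angular=[
    [0,0.05,0.01],
    [0,0.11,0.018],
    [0,0.15,0.02],
    [0,0.19,0.02],
    [0,0.19,0.02],
  ],
  claw=[12,12,12,12,12],
)

```text
t: 11.8
eef_pos: [0.5656, 0.037, 0.2271]
tool_rot: [0.057, 0.517, 0.853, -0.035]
contact_force: [-0.1, 0.4, -2.1]
gripper_width: 0.199
```

```bash
python3 - <<'E'
from h import *
st();o=h1(); pin=np.array([.5046,.1543])
for phi in (.13,.12,.11,.1,.08):
    e=pose(pin,.07,phi); go(e[0],e[1],o)
E
```

```text
t 11.8 pos [0.5656 0.037  0.2271] F [-0.14  0.38 -2.13] M [ 0.49  0.18 -0.  ] w 0.199
x [-0.459  0.879 -0.134] y [0.887 0.463 0.   ] z [ 0.062 -0.118 -0.991]
h1 mid [0.5045 0.154  0.2333] phi 0.134 Fz [-0.14  0.38 -2.13]
dp [0.013 0.006 0.027] ang [0.004 0.045 0.005]
dp [0.026 0.003 0.106] ang [0.005 0.16  0.012]
dp [ 0.04  -0.     0.186] ang [0.006 0.275 0.018]
dp [ 0.055 -0.003  0.265] ang [0.006 0.389 0.024]
dp [ 0.086 -0.008  0.423] ang [0.007 0.618 0.033]
```

Request:
jog_arm(
  dp=[
    [0.01,0,0.05],
    [0.02,0,0.1],
    [0.03,0,0.14],
    [0.04,0,0.18],
    [0.04,0,0.18],
  ],
  angular=[
    [0,0.08,0],
    [0,0.15,0.01],
    [0,0.21,0.015],
    [0,0.27,0.02],
    [0,0.27,0.02],
  ],
  claw=[12,12,12,12,12],
)

```text
t: 12.3
eef_pos: [0.5655, 0.0371, 0.2226]
tool_rot: [0.047, 0.518, 0.853, -0.028]
contact_force: [0.6, -0.3, -0.8]
gripper_width: 0.199
```

```bash
python3 - <<'E'
from h import *
save("wrist","w13"); crop("w13","w13c",(130,0,390,384),2)
save("scene","s13"); crop("s13","s13c",(255,120,315,170),10)
st();o=h1(); pin=np.array([.5046,.1543])
for phi in (.11,.1,.08,.06):
    e=pose(pin,.07,phi); go(e[0],e[1],o)
E
```

```text
t 12.4 pos [0.5656 0.0371 0.2227] F [-0.05 -0.34 -2.13] M [ 0.03  0.06 -0.06] w 0.197
x [-0.458  0.882 -0.111] y [0.887 0.461 0.001] z [ 0.052 -0.098 -0.994]
h1 mid [0.5048 0.1541 0.2318] phi 0.111 Fz [-0.05 -0.34 -2.13]
dp [ 0.014 -0.003  0.01 ] ang [ 0.008  0.012 -0.004]
dp [ 0.027 -0.005  0.09 ] ang [0.008 0.126 0.002]
dp [ 0.055 -0.01   0.249] ang [0.009 0.356 0.012]
dp [ 0.084 -0.013  0.408] ang [0.01  0.585 0.019]
```

View pics/s13c.png

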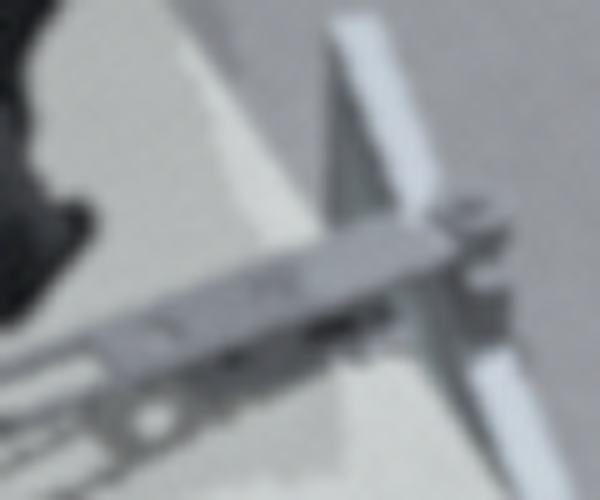

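View pics/w13c.png

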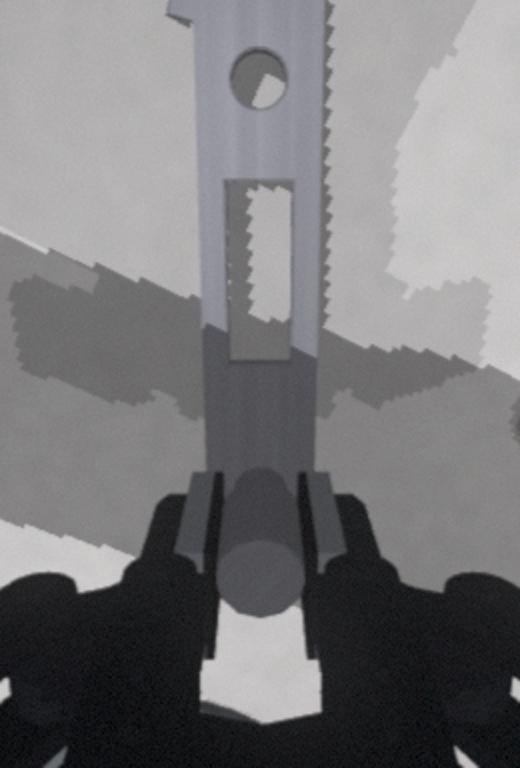

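No resistance at φ=0.11, and the underside is already about 3 mm below the pin top. The first hole (crop ≈(275,285)) shows pale inside, which suggests the pin is in it. I'll keep lowering gently.

Request:
jog_arm(
  dp=[
    [0.025,0,0.08],
    [0.04,0,0.16],
    [0.055,-0.01,0.25],
    [0.07,-0.01,0.33],
    [0.084,-0.013,0.41],
  ],
  angular=[
    [0,0.12,0],
    [0,0.24,0.01],
    [0,0.36,0.01],
    [0,0.47,0.015],
    [0,0.585,0.02],
  ],
  claw=[12,12,12,12,12],
)

```text
t: 12.9
eef_pos: [0.5649, 0.0379, 0.2121]
tool_rot: [0.025, 0.52, 0.854, -0.015]
contact_force: [1.3, -1.1, -1.1]
gripper_width: 0.195
```

```bash
python3 - <<'E'
from h import *
st();o=h1(); pin=np.array([.5046,.1543])
for phi in (.06,.04,.02,.01,.0):
    e=pose(pin,.07,phi); go(e[0],e[1],o)
E
```

```text
t 12.9 pos [0.5649 0.0379 0.2121] F [ 1.29 -1.09 -1.13] M [-0.19 -0.15 -0.07] w 0.195
x [-0.459  0.887 -0.059] y [0.888 0.459 0.001] z [ 0.028 -0.052 -0.998]
h1 mid [0.5046 0.1544 0.2281] phi 0.0589 Fz [ 1.29 -1.09 -1.13]
dp [-0.005 -0.003 -0.01 ] ang [ 0.011 -0.012 -0.002]
dp [ 0.018 -0.006  0.15 ] ang [0.012 0.217 0.004]
dp [ 0.043 -0.007  0.309] ang [0.012 0.446 0.007]
dp [ 0.057 -0.008  0.389] ang [0.012 0.561 0.008]
dp [ 0.071 -0.008  0.468] ang [0.012 0.675 0.008]
```

Request:
jog_arm(
  dp=[
    [0.01,0,0.08],
    [0.02,0,0.15],
    [0.03,0,0.23],
    [0.043,-0.005,0.31],
    [0.043,-0.005,0.31],
  ],
  angular=[
    [0,0.11,0],
    [0,0.22,0],
    [0,0.33,0],
    [0,0.45,0],
    [0,0.45,0],
  ],
  claw=[12,12,12,12,12],
)

```text
t: 13.4
eef_pos: [0.5642, 0.0385, 0.2041]
tool_rot: [0.008, 0.52, 0.854, -0.005]
contact_force: [0.5, -1.2, -1.2]
gripper_width: 0.193
```

```bash
python3 - <<'E'
from h import *
save("scene","s14"); crop("s14","s14c",(235,110,315,170),9)
st();o=h1(); pin=np.array([.5046,.1543])
for phi in (.02,.01,.005,.0):
    e=pose(pin,.07,phi); go(e[0],e[1],o)
E
```

```text
t 13.45 pos [0.5643 0.0385 0.2043] F [ 0.57 -0.7  -1.01] M [-0.19 -0.21 -0.05] w 0.197
x [-0.459  0.888 -0.02 ] y [0.888 0.459 0.001] z [ 0.01  -0.018 -1.   ]
h1 mid [0.5044 0.1544 0.2254] phi 0.0201 Fz [ 0.57 -0.7  -1.01]
dp [-0.006  0.003 -0.001] ang [0.007 0.001 0.009]
dp [0.004 0.003 0.079] ang [0.007 0.116 0.009]
dp [0.009 0.002 0.119] ang [0.007 0.173 0.01 ]
dp [0.015 0.002 0.159] ang [0.007 0.23  0.01 ]
```

View pics/s14c.png

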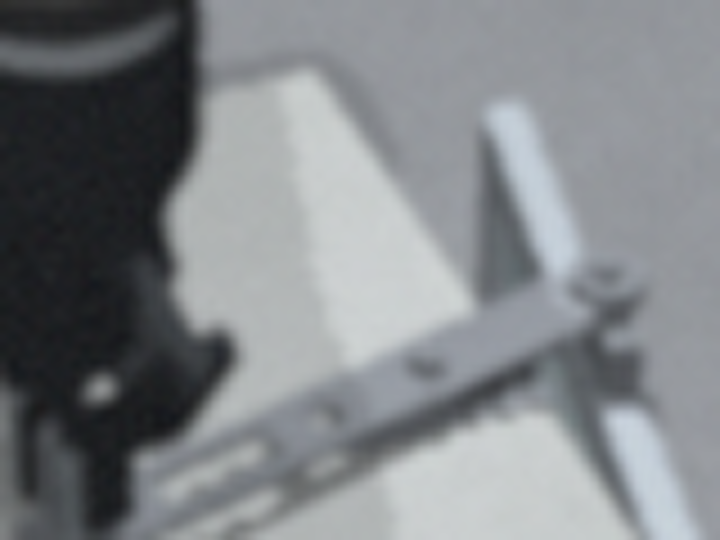

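The pin now stands up through the first hole at crop (425,365). I'll lower the last 4 mm slowly until there is light contact.

Request:
jog_arm(
  dp=[
    [0,0,0.04],
    [0,0,0.08],
    [0.005,0,0.11],
    [0.01,0,0.14],
    [0.01,0,0.14],
  ],
  angular=[
    [0,0.06,0],
    [0,0.11,0],
    [0,0.16,0],
    [0,0.2,0],
    [0,0.2,0],
  ],
  claw=[12,12,12,12,12],
)

```text
t: 13.95
eef_pos: [0.5642, 0.039, 0.2008]
tool_rot: [0.001, 0.52, 0.854, -0.0]
contact_force: [0.3, -0.7, -1.6]
gripper_width: 0.196
```

```bash
python3 - <<'E'
from h import *
st();o=h1()
E
```

```text
t 13.95 pos [0.5642 0.039  0.2008] F [ 0.31 -0.72 -1.62] M [ 0.06 -0.06 -0.07] w 0.196
x [-0.46   0.888 -0.002] y [0.888 0.46  0.001] z [ 0.002 -0.002 -1.   ]
h1 mid [0.5044 0.1545 0.2242] phi 0.0024 Fz [ 0.31 -0.72 -1.62]
```

Request:
jog_arm(
  dp=[
    [0,0,0.02],
    [0,0,0.02],
    [0,0,0.02],
    [0,0,0.02],
    [0,0,0.02],
  ],
  angular=[
    [0,0,0],
    [0,0,0],
    [0,0,0],
    [0,0,0],
    [0,0,0],
  ],
  claw=[18,22,27,33,40],
)

```text
t: 14.45
eef_pos: [0.5644, 0.0388, 0.2006]
tool_rot: [0.002, 0.52, 0.854, -0.0]
contact_force: [0.3, -0.5, 0.3]
gripper_width: 0.468
```

Request:
jog_arm(
  dp=[
    [0,0,0],
    [0,0,-0.4],
    [0,0,-0.9],
    [0,0,-1.5],
    [0,0,-2.2],
  ],
  angular=[
    [0,0,0],
    [0,0,0],
    [0,0,0],
    [0,0,0],
    [0,0,0],
  ],
  claw=[40,40,40,40,40],
)

```text
t: 14.95
eef_pos: [0.5643, 0.0388, 0.257]
tool_rot: [0.002, 0.52, 0.854, -0.0]
contact_force: [0.8, 0.9, 0.9]
gripper_width: 0.473
```

```bash
python3 - <<'E'
from h import *
save("wrist","w15"); crop("w15","w15c",(130,0,390,384),2)
save("scene","s15"); crop("s15","s15c",(225,100,325,180),8)
st()
E
```

```text
t 15.05 pos [0.5662 0.0389 0.2589] F [ 0.78  0.02 -0.21] M [-0.   -0.06 -0.01] w 0.468
x [-0.46   0.888 -0.004] y [0.888 0.46  0.006] z [ 0.008 -0.001 -1.   ]
```

View pics/s15c.png

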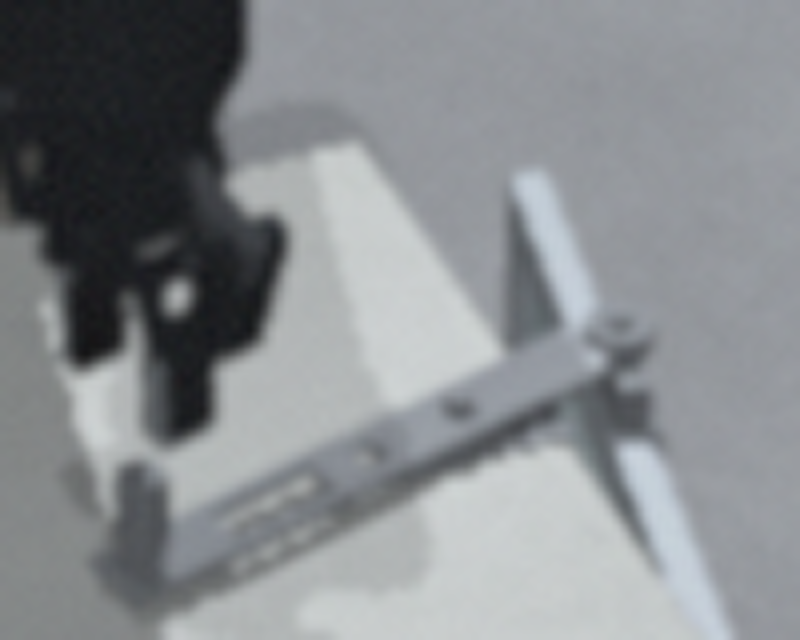

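View pics/w15c.png

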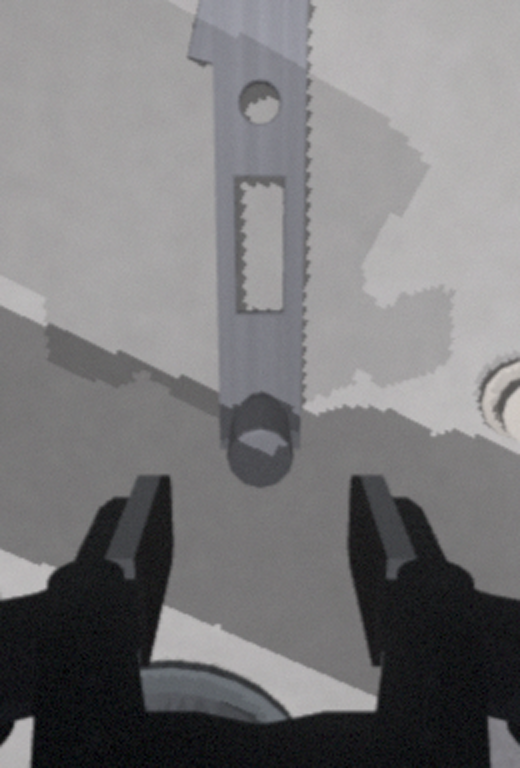

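Released, and the knob is free of the fingers. I'll rise further to check hole 1 from above.

Request:
jog_arm(
  dp=[
    [0,0,-1.0],
    [0,0,-2.0],
    [0.5,0,-3.0],
    [1.0,0,-3.4],
    [1.4,0,-3.4],
  ],
  angular=[
    [0,0,0],
    [0,0,0],
    [0,0,0],
    [0,0,0],
    [0,0,0],
  ],
  claw=[40,40,40,40,40],
)

```text
t: 15.55
eef_pos: [0.5485, 0.0708, 0.342]
tool_rot: [0.002, 0.52, 0.854, 0.001]
contact_force: [-0.2, -0.3, 0.1]
gripper_width: 0.467
```

```bash
python3 - <<'E'
from h import *
save("wrist","w16"); crop("w16","w16c",(150,20,350,260),3)
save("scene","s16"); crop("s16","s16c",(225,100,325,180),8)
st(); print(proj("w16",[[.5616,.0417,.264]]))
E
```

```text
t 15.65 pos [0.5472 0.0718 0.3398] F [-0.54  1.14  0.1 ] M [ 0.05 -0.01  0.  ] w 0.469
x [-0.462  0.887 -0.002] y [0.887 0.462 0.   ] z [ 0.001 -0.002 -1.   ]
[[256.81105358 222.31865871]]
```

View pics/w16c.png

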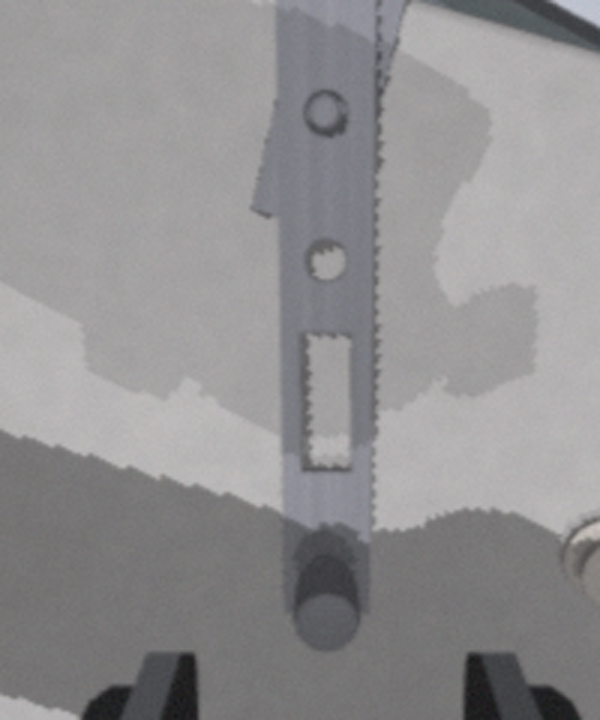

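View pics/s16c.png

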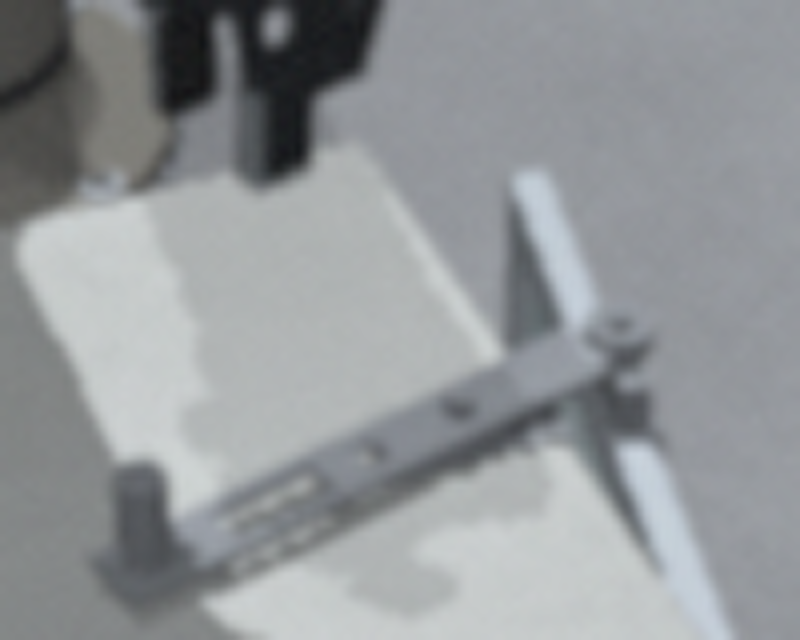

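View pics/s16.png

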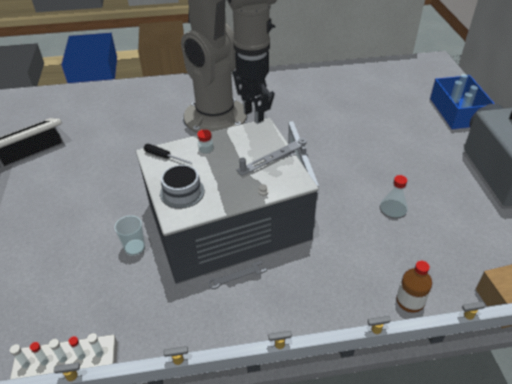

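The pin shows inside the first hole at crop (326,113), and the surrounding objects look unmoved. Last check is whether the stay is level.

```bash
python3 - <<'E'
from h import *
b=(150,20)
for z in (.264,.270): 
    k=atz("w16",px((328,621),b,3),z); print(z,k,proj("s16",[k]))
print("seen scene knob top", px((138,475),(225,100),8))
print("h2",atz("w16",px((326,260),b,3),.226),"h1",atz("w16",px((326,113),b,3),.226),"pin",atz("w16",px((327,113),b,3),.233))
k=atz("w16",px((328,621),b,3),.264);h=atz("w16",px((326,260),b,3),.226);print(np.linalg.norm((k-h)[:2]))
save("top","t16"); st()
crop("s16","s16d",(225,140,265,180),16)
E
```

```text
0.264 [0.56487538 0.03916996 0.264     ] [[242.7428743  159.23307465]]
0.27 [0.56367103 0.04145472 0.27      ] [[243.49077759 157.03890624]]
seen scene knob top (241.8125, 158.9375)
h2 [0.5224486  0.12010434 0.226     ] h1 [0.50501991 0.15378811 0.226     ] pin [0.50545548 0.1534908  0.233     ]
0.0913805557444363
t 15.7 pos [0.5473 0.0707 0.3394] F [ 0.59 -0.95 -0.69] M [-0.02 -0.02 -0.01] w 0.47
x [-0.461  0.887 -0.002] y [ 0.887  0.461 -0.   ] z [ 0.001 -0.002 -1.   ]
```

View pics/s16d.png

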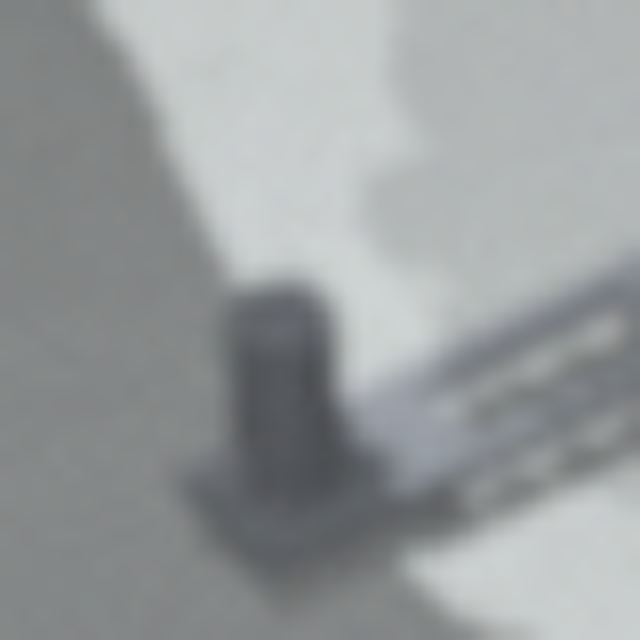

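View pics/t16.png

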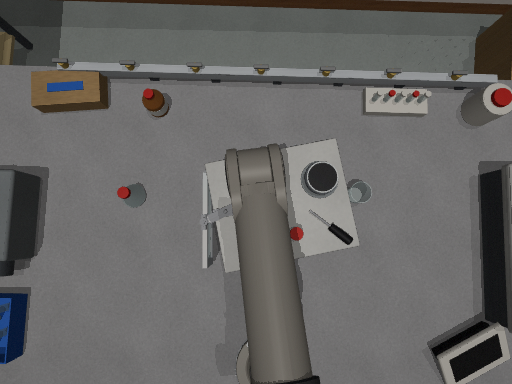

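```bash
python3 - <<'E'
from h import *
print(hand_in())
E
```

```text
the job is handed in; nothing more can be done
None
```

The job is done and handed in: the stay's first hole is down over the pin and the stay has been let go, at about 15.7 s of the 72 s allowed.

**What I did:** I gripped the stay by its knob, lifted it off the pin and drew the casement in from about 0.84 to about 0.19 rad. I lowered the first hole over the pin in small steps with a force check after each one, then opened the fingers and rose clear.

**Last checks:**
- **Hole on pin:** the wrist view shows the pin inside the first hole, concentric to within about 1 mm.
- **Level:** the knob top came out at about 264–265 mm from two cameras, against 264 mm for a seated stay. The pictures resolve this only to about 1 mm.
- **Forces:** readings I saw between moves stayed within about ±3 N, apart from one unexplained 6 N reading before the knob was touched.
- **Surroundings:** the jar, screwdriver, stopper, flask and beaker look unmoved. I did not check the spanner specifically.

**What disagreed:**
- **Fingertip height:** the tips sat about 30–35 mm higher than the reported TCP implied. My first close shut just above the knob without touching it, and I corrected the height from the pictures.
- **Hinge position:** my fitted hinge position was about 1.2 mm off. I corrected it before lowering the stay.
- **Feeling for the hole:** I found the hole mainly from the pictures and it went on at the first try, so no search along the track was needed.

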